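Contact-test the lamp fuses in the locking clamp

TASK

Test the cartridge fuses that are in the spring-clip rack: roll each one sideways out of its clips and lay it in a cradle of the tester, and when all are in, push the clamp handle down over centre so that the clamp stays locked on them by itself. Leave it locked with your hand off it for five seconds while the tester takes its reading, then flick the release lever so that the clamp springs open, and put all the fuses into the metal tray, lying flat on its floor beside one another. Leave the other things on the bench where they stand.

Things in the scene. Friction and masses are not known exactly. Their poses are not given: they have to be found in the camera images.
- fuse0: cartridge fuse, white ceramic cylinder with metal end caps, 24 mm diameter, 80 mm long, about 60 g; origin at its centre, x along its axis. All fuses are alike; some may be absent (None). It starts in the rack's clips
- clip0 (a point): where the centre of a fuse in this pair of clips lies, 34 mm above the table; x along the fuse's axis, y points out of the mouth. Clips 10 mm wide, 30 mm either side of the fuse's middle (50 mm free between them for fingers, down to the plate): floor at 22 mm, fixed back at -y, fixed roof at 47 to 50 mm reaching 4 mm past the fuse's centre, sprung lip 16 mm high at +y
- cradle0 (a point): where the centre of a fuse seated in this cradle lies, 35 mm above the table; x along the fuse's axis. The cradle is a pair of 14 mm wide brass V-saddles 30 mm either side of the fuse's middle, 46 mm free between them for fingers, down to the plate
- fuse1: cartridge fuse, white ceramic cylinder with metal end caps, 24 mm diameter, 80 mm long, about 60 g; origin at its centre, x along its axis. All fuses are alike; some may be absent (None). It starts in the rack's clips
- clip1 (a point): where the centre of a fuse in this pair of clips lies, 34 mm above the table; x along the fuse's axis, y points out of the mouth. Clips 10 mm wide, 30 mm either side of the fuse's middle (50 mm free between them for fingers, down to the plate): floor at 22 mm, fixed back at -y, fixed roof at 47 to 50 mm reaching 4 mm past the fuse's centre, sprung lip 16 mm high at +y
- cradle1 (a point): where the centre of a fuse seated in this cradle lies, 35 mm above the table; x along the fuse's axis. The cradle is a pair of 14 mm wide brass V-saddles 30 mm either side of the fuse's middle, 46 mm free between them for fingers, down to the plate
- fuse2: cartridge fuse, white ceramic cylinder with metal end caps, 24 mm diameter, 80 mm long, about 60 g; origin at its centre, x along its axis. All fuses are alike; some may be absent (None). It starts in the rack's clips
- clip2 (a point): where the centre of a fuse in this pair of clips lies, 34 mm above the table; x along the fuse's axis, y points out of the mouth. Clips 10 mm wide, 30 mm either side of the fuse's middle (50 mm free between them for fingers, down to the plate): floor at 22 mm, fixed back at -y, fixed roof at 47 to 50 mm reaching 4 mm past the fuse's centre, sprung lip 16 mm high at +y
- cradle2 (a point): where the centre of a fuse seated in this cradle lies, 35 mm above the table; x along the fuse's axis. The cradle is a pair of 14 mm wide brass V-saddles 30 mm either side of the fuse's middle, 46 mm free between them for fingers, down to the plate
- rack: spring-clip rack, fixed: grey plate 95 x 235 x 10 mm with three clip pairs 75 mm apart along its y. Origin on the table under the middle fuse, x along the fuses, y the way the mouths point. The roofs keep a fuse from being pulled straight up; moved along +y with 3 to 7 N it folds the sprung lip down outwards, and 26 mm along +y it is clear of the roof and can be lifted
- clamp: contact tester with locking clamp, fixed: aluminium plate 310 x 170 x 10 mm (x -190 to 120, y -85 to 85 mm). Origin on the table below the jaw's pivot; +x towards the handle. Three cradles 52 mm apart along y, centres at x = -125 mm, fuse axes along x; a fuse must lie down in the V, centred within 10 mm lengthways
- clamp_handle (a joint): angle of the clamp handle: 0 = down, level, locked; 0.9 = open (raised 52 degrees), where it starts and to which it springs. Dead centre is at 0.09: pushed past it, it snaps to 0 and stays. Needs 3 to 8 N down at the grip. Pivot at x 56, z 82 mm of clamp, turning about the clamp's y; the handle reaches 142 mm along +x from it
- grip_top (a point): middle of the upper face of the handle's black rubber grip (26 mm wide, 75 mm long), 105 mm along the handle from its pivot and 12 mm above its centre line; x along the handle, z square to its upper face
- clamp_jaw: dark steel jaw: arm 125 mm long from its pivot (x 0, z 80 mm of clamp) to a 130 mm crossbar with three sprung brass plungers, one over each cradle. Open, it stands 85 degrees up and leaves the cradles free from above, to 50 mm from their centres on the pivot side. It follows the handle by a linkage; locked, each plunger presses its fuse with about 2 N. Origin on the pivot
- release_lever (a joint): angle of the release lever: 0 = at rest, upright; grows to 0.65 as its top is pushed sideways along -y of clamp. Its foot lifts the locked handle past dead centre at about 0.25 (3 to 7 N at the top) and the clamp springs open; the lever springs back by itself
- lever_top (a point): black ball, 16 mm diameter, on top of the release lever, a 10 mm steel rod standing beside the handle on its -y side; pivot at x 104, y -30, z 69 mm of clamp; at rest the ball's centre is at x 104, y -40, z 154 mm
- tray: open aluminium tray, loose, 112 x 200 x 28 mm outside, walls and floor 4 mm; origin at the centre of its underside, y along its long side. Three fuses fit side by side with their axes along its x
- slide_box: closed slide box 92 x 182 x 33 mm, loose, bystander, lies near the tray; origin at the centre of its underside
- reagent: small amber bottle, 40 mm diameter, 78 mm tall, bystander; origin at the centre of its underside
- oil_bottle: small clear bottle, 26 mm diameter, 60 mm tall, bystander; origin at the centre of its underside
- objective: microscope objective standing on the bench, 32 mm diameter, 46 mm tall, bystander; origin at the centre of its underside
- petri_dish: clear petri dish, 90 mm diameter, 15 mm tall, bystander; origin at the centre of its underside
- beaker: glass beaker, 50 mm diameter, 60 mm tall, bystander; origin at the centre of its underside
There are look-alikes about, which are no part of the job. Leave any turquoise look-alike of the fuse0 alone. Leave any turquoise look-alike of the fuse2 alone.

How it is judged (in metres and radians):
On the way, in this order (a step that is already met when the one before it is completed fails the run):
1. every fuse lies seated in a cradle of the tester, the clamp still open (z of fuse0 in the frame of clamp between 0.031 and 0.039 m and x of fuse0 in the frame of clamp between -0.135 and -0.115 m and y of fuse0 in the frame of clamp between -0.06 and 0.06 m and angle between the x axis of each of fuse0, fuse1, fuse2 and the x axis of clamp, either way round below 0.12 rad and z of fuse1 in the frame of clamp between 0.031 and 0.039 m and x of fuse1 in the frame of clamp between -0.135 and -0.115 m and y of fuse1 in the frame of clamp between -0.06 and 0.06 m and z of fuse2 in the frame of clamp between 0.031 and 0.039 m and x of fuse2 in the frame of clamp between -0.135 and -0.115 m and y of fuse2 in the frame of clamp between -0.06 and 0.06 m and value of joint clamp_handle above 0.5 rad), for 0.2 s.
2. the clamp is locked over centre, pressing on every fuse, with the fingers off it, for the reading (value of joint clamp_handle below 0.06 rad and contact force between the fingers and anything else below 0.5 N and z of fuse0 in the frame of clamp between 0.031 and 0.039 m and x of fuse0 in the frame of clamp between -0.135 and -0.115 m and y of fuse0 in the frame of clamp between -0.06 and 0.06 m and angle between the x axis of each of fuse0, fuse1, fuse2 and the x axis of clamp, either way round below 0.12 rad and z of fuse1 in the frame of clamp between 0.031 and 0.039 m and x of fuse1 in the frame of clamp between -0.135 and -0.115 m and y of fuse1 in the frame of clamp between -0.06 and 0.06 m and z of fuse2 in the frame of clamp between 0.031 and 0.039 m and x of fuse2 in the frame of clamp between -0.135 and -0.115 m and y of fuse2 in the frame of clamp between -0.06 and 0.06 m and contact force between each of fuse0, fuse1, fuse2 and clamp_jaw above 1 N), for 4 s.
3. the release lever is flicked while the clamp is still closed (value of joint release_lever above 0.12 rad and value of joint clamp_handle below 0.3 rad).
4. the clamp has sprung open (value of joint clamp_handle above 0.7 rad), for 0.2 s.
At the end, for the whole second after the job is handed in: Every fuse present lies at rest flat on the tray's floor, not on another fuse (its axis 10 to 22 mm above the tray's underside, within the tray's walls); the tray is level; the clamp handle stands open (more than 0.7 rad) (x of fuse0 in the frame of tray between -0.052 and 0.052 m and y of fuse0 in the frame of tray between -0.096 and 0.096 m and z of fuse0 in the frame of tray between 0.01 and 0.022 m and linear speed of each of fuse0, fuse1, fuse2 below 0.03 m/s and x of fuse1 in the frame of tray between -0.052 and 0.052 m and y of fuse1 in the frame of tray between -0.096 and 0.096 m and z of fuse1 in the frame of tray between 0.01 and 0.022 m and x of fuse2 in the frame of tray between -0.052 and 0.052 m and y of fuse2 in the frame of tray between -0.096 and 0.096 m and z of fuse2 in the frame of tray between 0.01 and 0.022 m and value of joint clamp_handle above 0.7 rad and angle between tray's own z axis and vertical below 0.1 rad); the robot touches nothing.
It fails at once if a bystander is pushed more than 40 mm from its place or tipped over (distance of any of slide_box, reagent, oil_bottle, objective, petri_dish, beaker from where it was at the start of the episode above 0.04 m or angle between any of reagent, oil_bottle, objective, beaker's own z axis and vertical above 0.6 rad).
Of fuse0, fuse1, fuse2 only 2 to 3 are there at a start; the rules pass over those that are not, and their reading is None.
At some moment in a run one of tray may be knocked a few centimetres aside while the robot is not near it.
Once in a run the grip may slacken for a moment while it holds something.
It also fails if it takes over 210 s, if anything falls off the work surface, if the arm or the gripper's body presses on something with over 40 N, if the wrist force passes 120 N, or if a joint passes its speed limit or range.

ROBOT

A 6-joint arm with a two-finger parallel gripper is mounted at the origin on the work surface. World frame = base frame: x ahead of the robot, y to its left, z up, the work surface at z = 0. Lengths are in m, angles in degrees, forces in N, time in s.
With the tool pointing down it reaches from about 0.375 to 0.825 m from the base axis. Payload 5.5 kg.
Tool frame: the origin (TCP) lies at the very end of the fingers, on their centre line; the grasp point (between the pads) lies 19 mm behind it; z points along the fingers, y is the line along which they close (so a half turn about z gives the same grasp; the last joint's range is limited). The gripper opens to 85 mm and grips with 20 to 120 N. Pads are 22 mm wide; open, the fingers measure 114 mm over their backs; the gripper's body (76 mm by 85 mm) begins 54 mm behind the grasp point. The pads swing forward as they close: fully open they stand 13 mm farther back than shut.
Start: joints at [69.672, 17.962, -2.699, 69.339, 0, 90], TCP at [0.208, 0.563, 0.211] pointing down, gripper open.
Joint ranges: [-152.73, 152.73], [-39.44, 99.34], [-58.76, 71.6], [-118.89, 123.64], [-81.53, 83.1], [-180, 180]. Speed limits (degrees/s): [136.94, 136.94, 172.46, 180, 180, 180].

INTERFACE

Orientations are given as [roll, pitch, yaw] about the fixed x, y, z axes, in that order (R = Rz(yaw) Ry(pitch) Rx(roll)).
In Python, from station import manip gives the robot as it stands.
- The arm moves only by the tool carry_out, never from a script. Its argument "rows" is one flat list of numbers, 7 for each row, row after row: the opening, from 0 (shut) to 1 (fully open), then the shift along the tool's x, y, z in mm, then the turn, a rotation vector about the tool's x, y, z in rad. In form: [grip, tx, ty, tz, wx, wy, wz, grip, tx, ty, tz, wx, wy, wz, ...]. A call has 1 to 8 rows; each row shifts and turns the commanded pose from where the row before left it, along the tool's axes as they then stand; what a row does not reach is not made up. A row lasts 1/12 s, in which the tool goes at most 41.7 mm and 7.16 degrees, less where a joint would pass 70% of its speed; a pose out of reach is approached as far as the arm can. A call with a gripper value outside its range is refused whole. The fingers move at their own pace and stop on an object; the grip force is fixed at half the most. Time passes only in rows, so rows that do not move let the fingers close. It gives the time, the measured TCP pose, the force, the opening and the grip force at its end, in the units of the state.
- manip.get_obs(): the state, without advancing time (a new reading comes with each control period).
- manip.capture(name): name is "scene" or "top" or "wrist"; returns a dict with "frame" (480x640x3 uint8, red, green, blue), "z_map" (480x640 float32, m along the optical axis (not along the pixel's ray), 0 where there is no reading), "vfov" (degrees; the focal length in pixels is half the picture's height over the tangent of half this angle, whatever the lens; pixels are square), "cx", "cy" (the principal point, pixels), "k1" (the pictures are not rectified: a ray, as slopes to the right and down, at radius r is drawn at 1 + k1 r^2 times it, then the intrinsics apply), "R" (3x3) and "t" (3): a world point X has camera coordinates R X + t. Camera axes: x right, y down, z forward; pixel columns grow to the right and rows downward; lengths in m; the calibration is good to about 2 mm. A picture is of the moment at which its call begins.
- manip.sign_off(): hands the job in; it is judged then, once.
The state is a dict: "clock": time; "joint_pos": joint angles; "qvel": joint speeds; "tau": joint torques, N m; "position": TCP position; "tool_rot": TCP orientation; "ft_force": force on the tool from outside, world axes, zero at the start; "torque": the same for the moment, N m; "width": finger opening in m; "finger_force": force on a finger pad.
Only numpy, scipy, OpenCV 4.12 (cv2) and the standard library are available. Lean on these libraries where they do the work, as an engineer would, in place of code of your own. Each camera call takes 0.05 s, during which the arm holds its last target. There are 200 camera calls.

## Working session

There is one attempt and no reset: what is moved stays moved. The work goes in short steps, Python scripts to look and compute and a tool call to move; the robot and the scene stay as the last step left them, time stands still between calls to the robot, and variables do not carry over. Pictures are saved under pics/ and viewed, at most 14 in all, crops included, and the job is handed in when it is done.

Besides the shell and the picture viewer there is one more tool, called after "Call:" in YAML: its name, and indented under it one key for each argument. carry_out: Moves the arm, as the interface text tells. Its arguments: {"type":"object","properties":{"rows":{"type":"array"}},"required":["rows"]}

```bash
ls; mkdir -p pics
cat > h.py <<'E'
from station import manip
import numpy as np, cv2
from scipy.spatial.transform import Rotation as Ro
def cap(n,save=None):
    c=manip.capture(n)
    if save: cv2.imwrite('pics/'+save,c['frame'][:,:,::-1])
    return c
def ray(c,u,v):
    f=240/np.tan(np.radians(c['vfov'])/2)
    d=np.array([(u-c['cx'])/f,(v-c['cy'])/f]); s=d.copy()
    for _ in range(20): s=d/(1+c['k1']*(s@s))
    return np.r_[s,1]
def w(c,u,v,z=None):
    """world point at pixel: from depth, or on plane world z"""
    r=ray(c,u,v); R=np.array(c['R']);t=np.array(c['t'])
    o=-R.T@t; d=R.T@r
    k=(z-o[2])/d[2] if z is not None else c['z_map'][int(round(v)),int(round(u))]
    return o+k*d
def proj(c,X):
    f=240/np.tan(np.radians(c['vfov'])/2)
    p=np.array(c['R'])@X+np.array(c['t']); s=p[:2]/p[2]; s=s*(1+c['k1']*(s@s))
    return s*f+[c['cx'],c['cy']]
def st():
    o=manip.get_obs(); 
    print({k:np.round(o[k],4).tolist() for k in o if k not in('qvel','tau')})
    return o
def pose():
    o=manip.get_obs(); return np.array(o['position']),Ro.from_euler('xyz',o['tool_rot'],degrees=True)
def go(p,yaw=None):
    """shift in tool mm and rotvec to reach world p (tool down, yaw)"""
    P,R=pose(); 
    T=Ro.from_euler('xyz',[180,0,yaw],degrees=True) if yaw is not None else R
    print('tool shift',np.round(R.inv().apply(np.array(p)-P)*1000,1),'rv',np.round((R.inv()*T).as_rotvec(),3))
E
python3 - <<'E'
from h import *
import pickle
st()
for n in('scene','top'):
    c=cap(n,n+'0.png'); pickle.dump(c,open(n+'0.pkl','wb')); print(n,c['vfov'],c['k1'],(-np.array(c['R']).T@c['t']).round(3),np.array(c['R'])[2].round(2))
E
```

```text
pics
{'clock': 0.0, 'joint_pos': [69.6719, 18.0042, -2.7547, 69.3401, -0.0016, 90.0016], 'position': [0.2082, 0.562, 0.2098], 'tool_rot': [-179.9011, 0.0017, 159.6703], 'ft_force': [-0.4941, -0.0536, 0.158], 'torque': [0.0011, 0.0144, -0.0368], 'finger_force': 0.0, 'width': 0.0853}
scene 55.20298819855917 -0.06132565566624198 [1.254 0.302 0.792] [-0.7  -0.26 -0.67]
top 51.547016765553906 -0.1295482587848759 [0.471 0.047 1.339] [ 0.08 -0.   -1.  ]
```

View pics/top0.png

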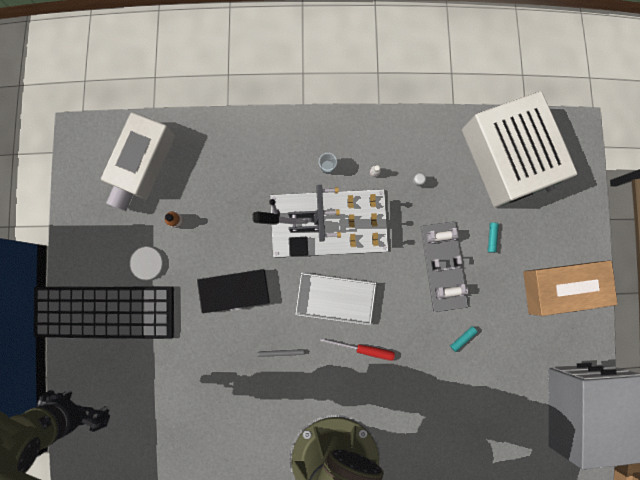

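View pics/scene0.png

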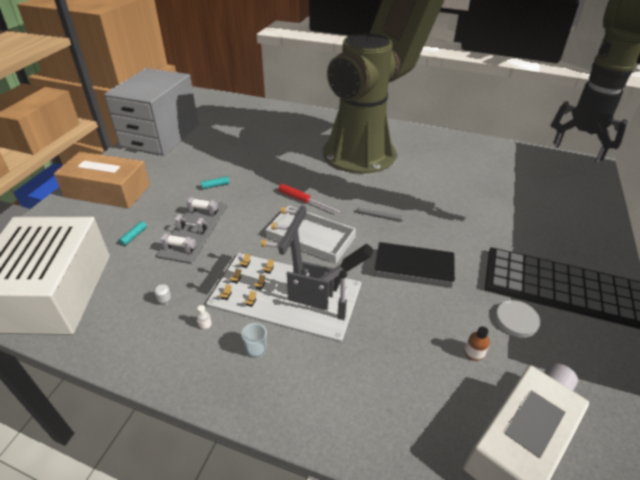

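The top view shows the tester at (330,222), the rack at (445,265), the tray at (337,298) and the slide box at (234,290). Candidates for fuses:
- White cylinders with metal caps in the rack at (442,236) and (452,292). These fit the description.
- The middle clips at (447,264), which look empty.
- Turquoise look-alikes at (493,237) and (465,338). I leave these alone.

I'll check the choice in a close crop.

Run:
```python
import cv2
im=cv2.imread('pics/top0.png')
a=cv2.resize(im[205:325,410:490],None,fx=5,fy=5,interpolation=cv2.INTER_CUBIC)
b=cv2.resize(im[180:260,245:395],None,fx=2.6,fy=2.6,interpolation=cv2.INTER_CUBIC)
d=cv2.resize(im[260:335,290:385],None,fx=3.6,fy=3.6,interpolation=cv2.INTER_CUBIC)
import numpy as np
o=np.zeros((600,800,3),np.uint8); o[:600,:400]=a; o[:b.shape[0],400:400+b.shape[1]]=b[:,:400]; o[300:300+d.shape[0],400:400+d.shape[1]]=d
cv2.imwrite('pics/crop0.png',o)
```

```text
(no output)
```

View pics/crop0.png

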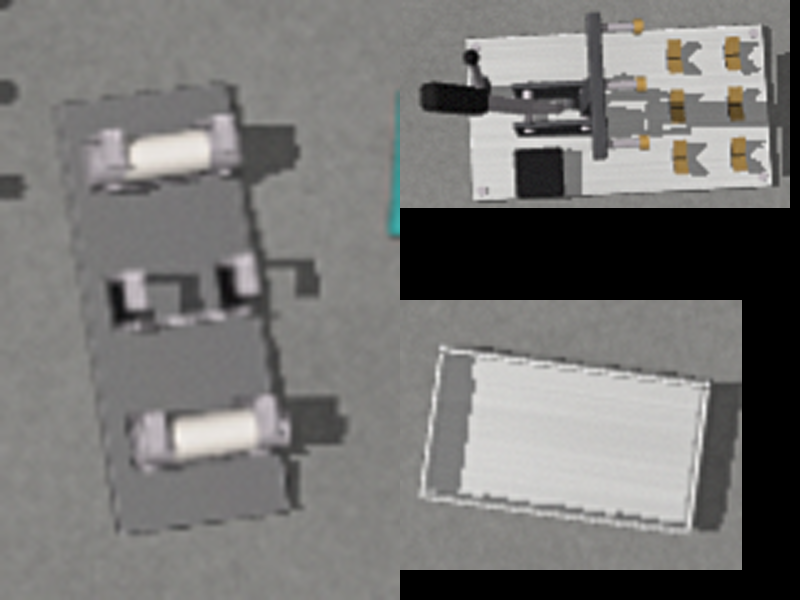

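The crop shows fuses in the two outer clip pairs at (444,236) and (453,292), and the middle pair is empty. The lips are on the lower image side, so the mouths point towards the robot. The tester's handle is to the left, the jaw is open, and the saddles are to the right. Now I'll work out the poses.

Run:
```python
from h import *
import pickle
c=pickle.load(open('top0.pkl','rb'))
def q(n,pts,z):
    P=np.array([w(c,u,v,z) for u,v in pts]); print(n,P[:,:2].round(4).tolist(),'mean',P.mean(0)[:2].round(4)); return P
k=lambda u,v:(410+u/5,205+v/5)
P=q('rack',[k(55,105),k(228,85),k(295,510),k(118,532)],.01)
for e in (P[0]-P[1],P[3]-P[2],P[3]-P[0],P[2]-P[1]): print(np.degrees(np.arctan2(e[1],e[0])).round(1),np.linalg.norm(e).round(3))
F=q('fuse white ends',[k(130,157),k(210,150),k(173,437),k(256,430)],.043)
print((F[0]+F[1])/2,(F[2]+F[3])/2)
for i in(0,2): e=F[i]-F[i+1]; print(np.degrees(np.arctan2(e[1],e[0])))
k=lambda u,v:(245+(u-400)/2.6,180+v/2.6)
P=q('clamp',[k(465,40),k(768,25),k(772,185),k(474,200)],.01)
for e in (P[0]-P[1],P[3]-P[2],P[3]-P[0],P[2]-P[1]): print(np.degrees(np.arctan2(e[1],e[0])).round(1),np.linalg.norm(e).round(3))
q('saddles',[k(677,56),k(738,53),k(679,106),k(742,103),k(684,157),k(745,154)],.035)
k=lambda u,v:(290+(u-400)/3.6,260+(v-300)/3.6)
P=q('tray',[k(440,347),k(709,382),k(690,530),k(421,495)],.028)
for e in (P[0]-P[1],P[3]-P[2],P[3]-P[0],P[2]-P[1]): print(np.degrees(np.arctan2(e[1],e[0])).round(1),np.linalg.norm(e).round(3))
print('fuse tops',w(c,444,236),w(c,453,292))
```

```text
rack [[0.6234, -0.2429], [0.6333, -0.3389], [0.4023, -0.368], [0.3928, -0.2706]] mean [ 0.513  -0.3051]
95.9 0.096
95.6 0.098
-173.2 0.232
-172.8 0.233
fuse white ends [[0.5916, -0.2749], [0.5947, -0.3182], [0.4438, -0.2933], [0.4465, -0.3379]] mean [ 0.5191 -0.3061]
[ 0.5931476  -0.29655064  0.043     ] [ 0.44512619 -0.31561442  0.043     ]
94.21291847099242
93.51155519130644
clamp [[0.7122, 0.1651], [0.7242, -0.1517], [0.5564, -0.1513], [0.5451, 0.1567]] mean [0.6345 0.0047]
92.2 0.317
92.1 0.308
-177.1 0.167
179.9 0.168
saddles [[0.6882, -0.0536], [0.6906, -0.1162], [0.6367, -0.0546], [0.639, -0.119], [0.5845, -0.0586], [0.5868, -0.1208]] mean [ 0.6376 -0.0871]
tray [[0.5006, 0.0826], [0.4722, -0.1141], [0.3645, -0.0981], [0.3929, 0.0977]] mean [ 0.4326 -0.008 ]
81.8 0.199
81.7 0.198
172.0 0.109
171.5 0.109
fuse tops [ 0.59182573 -0.29499784  0.04859377] [ 0.44435181 -0.31563013  0.04365729]
```

Two fuses, at about (0.593,-0.2965) and (0.445,-0.3156), rack yaw about 96.5. Outer cradles are at (0.689,-0.085) and (0.586,-0.090), clamp yaw about 92.4. First I turn the tool, then travel to the far fuse.

Call:
carry_out:
  rows: [1, 0, 0, -5, 0, 0, 0.12, 1, 0, 0, -5, 0, 0, 0.12, 1, 0, 0, -5, 0, 0, 0.12, 1, 0, 0, -5, 0, 0, 0.12, 1, 0, 0, -5, 0, 0, 0.12, 1, 0, 0, -5, 0, 0, 0.12, 1, 0, 0, 0, 0, 0, 0.12, 1, 0, 0, 0, 0, 0, 0.12]

```text
clock: 0.77
position: [0.2084, 0.5626, 0.2406]
tool_rot: [-180.0, 0.0, 104.3]
ft_force: [0.6, -0.1, -0.3]
width: 0.0858
finger_force: 0.0
```

Call:
carry_out:
  rows: [1, 0, 0, 0, 0, 0, 0.07, 1, 0, 0, 0, 0, 0, 0.07, 1, -36, 12, 0, 0, 0, 0, 1, -36, 12, 0, 0, 0, 0, 1, -36, 12, 0, 0, 0, 0, 1, -36, 12, 0, 0, 0, 0, 1, -36, 12, 0, 0, 0, 0, 1, -36, 12, 0, 0, 0, 0]

```text
clock: 1.43
position: [0.3051, 0.3545, 0.2403]
tool_rot: [-180.0, 0.0, 96.7]
ft_force: [1.1, 0.1, 0.1]
width: 0.0856
finger_force: 0.0
```

Call:
carry_out:
  rows: [1, -36, 12, 0, 0, 0, 0, 1, -36, 12, 0, 0, 0, 0, 1, -36, 12, 0, 0, 0, 0, 1, -36, 12, 0, 0, 0, 0, 1, -36, 12, 0, 0, 0, 0, 1, -36, 12, 0, 0, 0, 0, 1, -36, 12, 0, 0, 0, 0, 1, -36, 12, 0, 0, 0, 0]

```text
clock: 2.1
position: [0.4338, 0.0796, 0.2406]
tool_rot: [-180.0, -0.0, 96.6]
ft_force: [1.5, 0.0, -0.0]
width: 0.0853
finger_force: 0.0
```

Call:
carry_out:
  rows: [0.8, -36, 12, 0, 0, 0, 0, 0.8, -36, 12, 0, 0, 0, 0, 0.8, -36, 12, 0, 0, 0, 0, 0.8, -36, 12, 0, 0, 0, 0, 0.8, -36, 12, 0, 0, 0, 0, 0.8, -36, 12, 0, 0, 0, 0, 0.8, -36, 12, 0, 0, 0, 0, 0.8, -36, 12, 0, 0, 0, 0]

```text
clock: 2.77
position: [0.5625, -0.1954, 0.2402]
tool_rot: [-180.0, -0.0, 96.6]
ft_force: [0.4, 0.8, -0.1]
width: 0.0684
finger_force: 0.0
```

Call:
carry_out:
  rows: [0.8, -35, 6, 20, 0, 0, 0, 0.8, -35, 6, 30, 0, 0, 0, 0.8, -34, 6, 30, 0, 0, 0, 0.8, 0, 0, 20, 0, 0, 0, 0.8, 0, 0, 0, 0, 0, 0, 0.8, 0, 0, 0, 0, 0, 0]

```text
clock: 3.27
position: [0.5888, -0.2876, 0.1449]
tool_rot: [-179.8, -0.1, 96.6]
ft_force: [-0.1, 0.6, 0.5]
width: 0.0683
finger_force: 0.0
```

Run:
```python
from h import *
import pickle
c=cap('wrist','wr1.png'); pickle.dump(c,open('wr1.pkl','wb')); st()
print((-np.array(c['R']).T@c['t']).round(3))
for X in ([.593,-.2965,.034],): print(proj(c,np.array(X)))
```

```text
{'clock': 3.3167, 'joint_pos': [-25.9978, 25.7593, 0.1547, 64.4586, 0.015, 57.3382], 'position': [0.59, -0.2876, 0.1468], 'tool_rot': [-179.9549, -0.0467, 96.664], 'ft_force': [-0.0942, 0.2294, 0.3993], 'torque': [-0.0195, -0.0097, -0.0376], 'finger_force': 0.0, 'width': 0.0681}
[ 0.581 -0.212  0.308]
[326.25234234 240.14699336]
```

View pics/wr1.png

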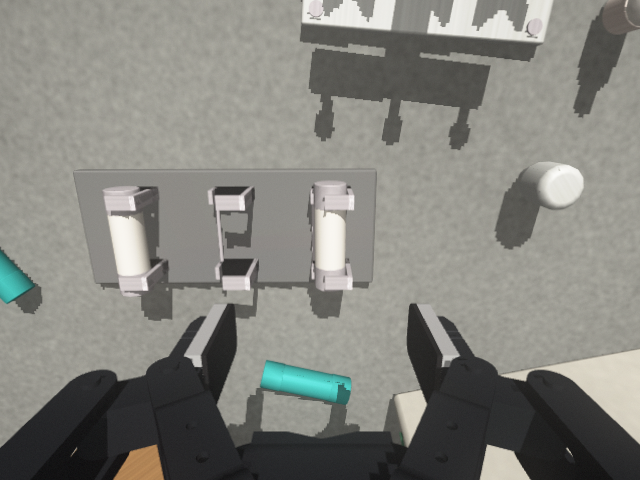

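The wrist view shows the far fuse at (330,236), its ends at (329,184) and (333,288), and the near fuse at (130,240). The middle clips are empty, with the lip on the left, robot side.

Run:
```python
from h import *
import pickle
c=pickle.load(open('wr1.pkl','rb'))
for a,b in (((330,184),(332.5,289)),((121,189),(136,293))):
    A=w(c,*a,.034);B=w(c,*b,.034);m=(A+B)/2;e=A-B;print(m.round(4),np.linalg.norm(e),np.degrees(np.arctan2(e[1],e[0])));
for p in((330,220),(330,250),(130,225),(133,255)): print(w(c,*p).round(4))
# gripper-plate check
P=[w(c,u,v,.01) for u,v in((75,170),(376,169),(373,283),(95,283))]
print(np.array(P).round(4)); e=P[0]-P[1]; print(np.degrees(np.arctan2(e[1],e[0])))
go([.593,-.2965,.018],96.5)
```

```text
[ 0.5966 -0.295   0.034 ] 0.08193540431897947 98.42709701063255
[ 0.4466 -0.3162  0.034 ] 0.08154803741861394 95.9116860876381
[ 0.5934 -0.2782  0.0442]
[ 0.5962 -0.3006  0.0439]
[ 0.4518 -0.2992  0.0421]
[ 0.4535 -0.3218  0.0427]
[[ 0.3961 -0.2706  0.01  ]
 [ 0.6252 -0.2426  0.01  ]
 [ 0.6378 -0.3368  0.01  ]
 [ 0.4056 -0.3641  0.01  ]]
-173.0188279304957
tool shift [ -9.3   2.1 128.8] rv [-0.001 -0.001  0.003]
```

Call:
carry_out:
  rows: [0.7, -12, 4.5, 0, 0, 0, -0.006, 0.7, 0, 0, 30, 0, 0, 0, 0.7, 0, 0, 30, 0, 0, 0, 0.7, 0, 0, 30, 0, 0, 0, 0.7, 0, 0, 20, 0, 0, 0, 0.7, 0, 0, 10, 0, 0, 0, 0.7, 0, 0, 9, 0, 0, 0, 0.7, 0, 0, 0, 0, 0, 0]

```text
clock: 3.98
position: [0.5965, -0.2991, 0.0177]
tool_rot: [180.0, 0.0, 97.0]
ft_force: [-0.3, 0.2, 0.2]
width: 0.0597
finger_force: 0.0
```

Call:
carry_out:
  rows: [0.1, 0, 0, 0, 0, 0, 0, 0.1, 0, 0, 0, 0, 0, 0, 0.1, 0, 0, 0, 0, 0, 0, 0.1, 0, 0, 0, 0, 0, 0, 0.1, 0, 0, 0, 0, 0, 0, 0.1, 0, 0, 0, 0, 0, 0, 0.1, 0, 0, 0, 0, 0, 0, 0.1, 0, 0, 0, 0, 0, 0]

```text
clock: 4.65
position: [0.5967, -0.3003, 0.0196]
tool_rot: [179.9, 0.1, 97.0]
ft_force: [-2.7, 0.1, 8.1]
width: 0.0157
finger_force: 50.7
```

Run:
```python
from h import *
c=cap('wrist'); cv2.imwrite('pics/wr2.png',cv2.resize(c['frame'][150:480,120:520,::-1],None,fx=1.8,fy=1.8)); st()
c=cap('scene'); cv2.imwrite('pics/sc2.png',cv2.resize(c['frame'][160:280,130:250,::-1],None,fx=4,fy=4))
```

```text
{'clock': 4.7, 'joint_pos': [-26.7006, 32.2208, -7.1192, 50.5472, -0.0318, 56.327], 'position': [0.5967, -0.3003, 0.0196], 'tool_rot': [179.9238, 0.089, 96.9723], 'ft_force': [-3.0965, 0.8552, 7.298], 'torque': [0.1158, 0.7077, 0.0342], 'finger_force': 50.7026, 'width': 0.0159}
```

View pics/wr2.png

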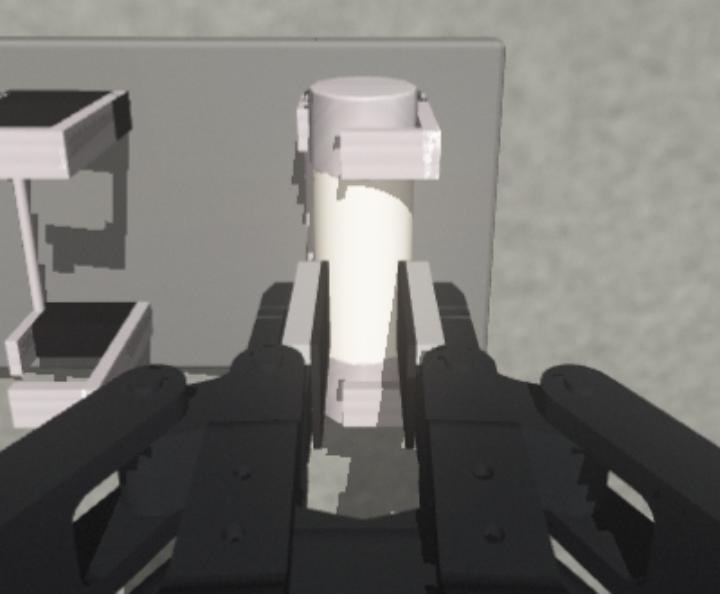

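The picture shows the pads closed on the upper part of the fuse with a gap narrower than the fuse, so I'll check the pad tip height by depth.

Run:
```python
from h import *
c=cap('wrist')
for u,v in((310,272),(300,300),(300,340),(415,272),(420,300),(425,340),(365,255),(365,220),(365,300),(365,350),(320,300),(320,400)):
    print((u,v),w(c,120+u/1.8,150+v/1.8).round(4))
```

```text
(310, 272) [ 0.5842 -0.2919  0.0489]
(300, 300) [ 0.5832 -0.2921  0.061 ]
(300, 340) [ 0.5844 -0.2925  0.0745]
(415, 272) [ 0.6066 -0.2896  0.048 ]
(420, 300) [ 0.6066 -0.2895  0.0604]
(425, 340) [ 0.5871 -0.2247  0.1819]
(365, 255) [ 0.5956 -0.2883  0.0453]
(365, 220) [ 0.5946 -0.2803  0.0449]
(365, 300) [ 0.597  -0.2992  0.0451]
(365, 350) [ 0.5985 -0.3118  0.0451]
(320, 300) [ 0.5871 -0.2911  0.0619]
(320, 400) [ 0.5892 -0.3045  0.0744]
```

The pad tips sit at about z = 0.045, roughly 24 mm behind the reported TCP. I'll open, go lower and grasp again.

Call:
carry_out:
  rows: [0.6, 0, 0, 0, 0, 0, 0, 0.6, 0, 0, 0, 0, 0, 0, 0.6, 0, 0, 0, 0, 0, 0, 0.6, 0, 0, 5, 0, 0, 0, 0.6, 0, 0, 5, 0, 0, 0, 0.6, 0, 0, 5, 0, 0, 0, 0.6, 0, 0, 5, 0, 0, 0, 0.6, 0, 0, 0, 0, 0, 0]

```text
clock: 5.47
position: [0.595, -0.2991, -0.0044]
tool_rot: [-179.9, -0.1, 97.0]
ft_force: [-0.4, -0.3, 1.2]
width: 0.0515
finger_force: 0.0
```

Call:
carry_out:
  rows: [0.6, 0, 0, 0, 0, 0, 0, 0.1, 0, 0, 0, 0, 0, 0, 0.1, 0, 0, 0, 0, 0, 0, 0.1, 0, 0, 0, 0, 0, 0, 0.1, 0, 0, 0, 0, 0, 0, 0.1, 0, 0, 0, 0, 0, 0, 0.1, 0, 0, 0, 0, 0, 0, 0.1, 0, 0, 0, 0, 0, 0]

```text
clock: 6.13
position: [0.5965, -0.2998, -0.0021]
tool_rot: [180.0, 0.0, 97.0]
ft_force: [-0.2, -0.2, 2.7]
width: 0.0219
finger_force: 58.8
```

Call:
carry_out:
  rows: [0.1, 0, -4, 0, 0, 0, 0, 0.1, 0, -4, 0, 0, 0, 0, 0.1, 0, -4, 0, 0, 0, 0, 0.1, 0, -4, 0, 0, 0, 0, 0.1, 0, -4, 0, 0, 0, 0, 0.1, 0, -4, 0, 0, 0, 0, 0.1, 0, -4, 0, 0, 0, 0, 0.1, 0, -3, 0, 0, 0, 0]

```text
clock: 6.8
position: [0.5653, -0.3039, -0.0019]
tool_rot: [180.0, 0.1, 97.0]
ft_force: [0.8, 1.0, 5.2]
width: 0.0219
finger_force: 59.2
```

Run:
```python
from h import *
st(); c=cap('wrist'); cv2.imwrite('pics/wr3.png',c['frame'][150:480,120:520,::-1])
```

```text
{'clock': 6.8, 'joint_pos': [-28.2476, 31.0443, -12.3705, 46.5273, -0.0276, 54.7672], 'position': [0.5653, -0.3039, -0.0019], 'tool_rot': [179.9687, 0.0559, 96.9852], 'ft_force': [0.7793, 0.9694, 5.1521], 'torque': [-0.0134, -0.1478, 0.0127], 'finger_force': 59.1705, 'width': 0.0219}
```

View pics/wr3.png

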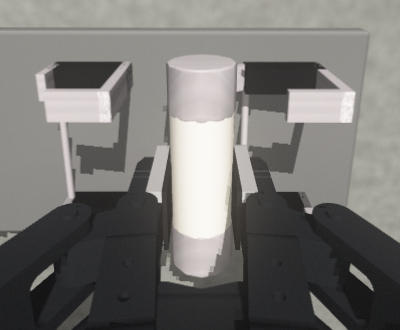

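The fuse is free of the clips and held centrally. I'll lift it, then stop short of the cradles so the wrist camera looks straight down on the saddles.

Call:
carry_out:
  rows: [0.1, 0, 0, -15, 0, 0, 0, 0.1, 0, 0, -25, 0, 0, 0, 0.1, 0, 0, -30, 0, 0, 0, 0.1, 0, 0, -30, 0, 0, 0.04, 0.1, 0, 0, -20, 0, 0, 0.04, 0.1, 24, 26, 0, 0, 0, 0, 0.1, 24, 26, 0, 0, 0, 0, 0.1, 24, 26, 0, 0, 0, 0]

```text
clock: 7.52
position: [0.6392, -0.2281, 0.1172]
tool_rot: [-179.9, 0.0, 92.3]
ft_force: [0.4, -0.6, -0.8]
width: 0.0223
finger_force: 61.1
```

Call:
carry_out:
  rows: [0.1, 24, 26, 0, 0, 0, 0, 0.1, 20, 20, 0, 0, 0, 0, 0.1, 0, 0, 0, 0, 0, 0, 0.1, 0, 0, 0, 0, 0, 0]

```text
clock: 7.85
position: [0.6834, -0.181, 0.1157]
tool_rot: [-179.8, -0.0, 92.5]
ft_force: [-1.1, -0.0, -0.8]
width: 0.0219
finger_force: 60.4
```

Run:
```python
from h import *
import pickle
st(); c=cap('wrist','wr4.png'); pickle.dump(c,open('wr4.pkl','wb'))
for X in ([.6894,-.0849,.035],[.6379,-.0868,.035],[.5857,-.0897,.035]): print(proj(c,np.array(X)).round(1))
```

```text
{'clock': 7.85, 'joint_pos': [-14.8024, 32.3458, 6.4814, 64.3453, -0.0615, 72.6535], 'position': [0.6834, -0.181, 0.1157], 'tool_rot': [-179.7815, -0.0039, 92.5442], 'ft_force': [-1.1395, -0.0159, -0.8427], 'torque': [-0.0351, 0.0073, -0.0156], 'finger_force': 60.3616, 'width': 0.0219}
[339.6  84.7]
[252.   83.9]
[163.1  84.5]
```

View pics/wr4.png

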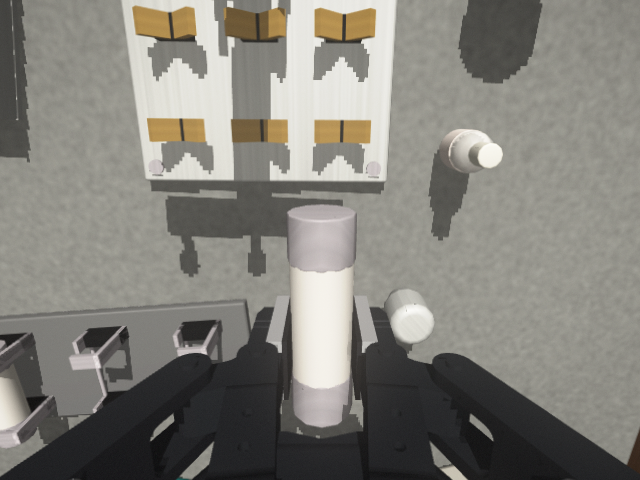

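The view shows the three saddle pairs with grooves at (343,131)/(345,26), (261,131)/(257,26) and (182,131)/(171,24). The fuse is held straight, its near end at (321,220). The oil bottle is at (470,152) and the objective at (410,315), both clear of the path.

Run:
```python
from h import *
import pickle
c=pickle.load(open('wr4.pkl','rb'))
for a,b in (((343,131),(345,27)),((261.5,131),(257.5,27)),((182,131),(171,25))):
    A,B=w(c,*a,.02),w(c,*b,.02); e=B-A; print(A.round(4),B.round(4),((A+B)/2).round(4),np.linalg.norm(e).round(4),np.degrees(np.arctan2(e[1],e[0])).round(2), w(c,*a)[2].round(4), w(c,*b)[2].round(4))
P=[w(c,u,v,.01) for u,v in((148,181),(386,181))];print(np.array(P).round(4))
# fuse near end cap top: 
for p in((321,230),(321,260),(321,300)): print(w(c,*p).round(4))
A=w(c,321,208); print('end',A)
print('bottle',w(c,487,154).round(3),'obj',w(c,412,325).round(3))
p=[.6894,-.0893,.10]; go(p,92.4)
```

```text
[ 0.6938 -0.1112  0.02  ] [ 0.6913 -0.0517  0.02  ] [ 0.6925 -0.0814  0.02  ] 0.0596 92.48 0.0198 0.0179
[ 0.6411 -0.1136  0.02  ] [ 0.6389 -0.054   0.02  ] [ 0.64   -0.0838  0.02  ] 0.0596 92.08 0.0179 0.0167
[ 0.5897 -0.1161  0.02  ] [ 0.5874 -0.0555  0.02  ] [ 0.5885 -0.0858  0.02  ] 0.0606 92.22 0.0191 0.0185
[[ 0.5603 -0.1514  0.01  ]
 [ 0.7265 -0.1436  0.01  ]]
[ 0.6815 -0.1375  0.1641]
[ 0.6819 -0.1476  0.1633]
[ 0.6826 -0.1621  0.1626]
end [ 0.68126631 -0.13472297  0.14523695]
bottle [ 0.773 -0.119  0.059] obj [ 0.748 -0.236  0.045]
tool shift [92.4 10.6 15.9] rv [-0.004  0.     0.001]
```

Call:
carry_out:
  rows: [0.1, 24, 4, 0, 0, 0, 0, 0.1, 24, 4, 0, 0, 0, 0, 0.1, 24, 4, 0, 0, 0, 0, 0.1, 21.5, 2, 0, 0, 0, 0, 0.1, 0, 0, 0, 0, 0, 0, 0.1, 0, 0, 25, 0, 0, 0, 0.1, 0, 0, 25, 0, 0, 0, 0.1, 0, 0, 0, 0, 0, 0]

```text
clock: 8.57
position: [0.6895, -0.0896, 0.0621]
tool_rot: [-179.5, -0.0, 92.3]
ft_force: [-2.0, -0.2, -1.8]
width: 0.0223
finger_force: 60.4
```

Run:
```python
from h import *
st(); c=cap('scene'); cv2.imwrite('pics/sc5.png',cv2.resize(c['frame'][150:340,170:390,::-1],None,fx=3,fy=3,interpolation=cv2.INTER_CUBIC))
```

```text
{'clock': 8.5667, 'joint_pos': [-7.3767, 33.3891, 0.9368, 58.0648, -0.0569, 80.3121], 'position': [0.6895, -0.0896, 0.0621], 'tool_rot': [-179.4807, -0.0309, 92.3113], 'ft_force': [-2.0386, -0.1936, -1.7883], 'torque': [-0.0533, 0.1234, -0.0319], 'finger_force': 60.361, 'width': 0.0223}
```

View pics/sc5.png

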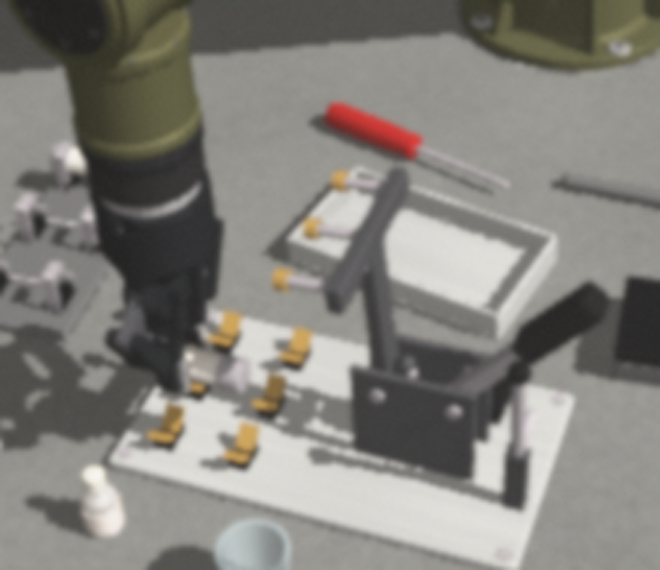

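Call:
carry_out:
  rows: [0.1, 1.5, 2.5, 15, 0, 0, 0, 0.1, 0, 0, 15, 0, 0, 0, 0.1, 0, 0, 15, 0, 0, 0, 0.1, 0, 0, 6, 0, 0, 0, 0.1, 0, 0, 4, 0, 0, 0, 0.1, 0, 0, 3, 0, 0, 0, 0.1, 0, 0, 0, 0, 0, 0, 0.1, 0, 0, 0, 0, 0, 0]

```text
clock: 9.28
position: [0.6975, -0.087, 0.0105]
tool_rot: [179.9, 0.0, 92.4]
ft_force: [0.1, 0.3, 0.1]
width: 0.0221
finger_force: 60.4
```

Call:
carry_out:
  rows: [0.1, 0, 0, 0, 0, 0, 0, 0.1, 0, 0, 0, 0, 0, 0, 0.1, 0, 0, 0, 0, 0, 0, 0.1, 0, 0, 0, 0, 0, 0]

```text
clock: 9.62
position: [0.6971, -0.0867, 0.0098]
tool_rot: [180.0, 0.0, 92.4]
ft_force: [-0.4, -0.2, -0.3]
width: 0.0219
finger_force: 60.4
```

Call:
carry_out:
  rows: [0.1, 0, -2.5, 0, 0, 0, 0, 0.1, 0, -2.5, 0, 0, 0, 0, 0.1, 0, 0, 2, 0, 0, 0, 0.1, 0, 0, 2, 0, 0, 0, 0.1, 0, 0, 2, 0, 0, 0, 0.1, 0, 0, 2, 0, 0, 0, 0.1, 0, 0, 0, 0, 0, 0, 0.1, 0, 0, 0, 0, 0, 0]

```text
clock: 10.28
position: [0.6918, -0.0868, 0.0011]
tool_rot: [-180.0, -0.0, 92.4]
ft_force: [-0.3, -0.6, -0.9]
width: 0.022
finger_force: 60.4
```

Call:
carry_out:
  rows: [0.1, 0, 0, 0, 0, 0, 0, 0.1, 0, 0, 0, 0, 0, 0, 0.1, 0, 0, 0, 0, 0, 0, 0.1, 0, 0, 0, 0, 0, 0]

```text
clock: 10.62
position: [0.692, -0.0869, 0.0016]
tool_rot: [180.0, 0.0, 92.4]
ft_force: [-0.4, -0.1, -0.5]
width: 0.022
finger_force: 60.4
```

Call:
carry_out:
  rows: [0.1, 0, 0, 1, 0, 0, 0, 0.45, 0, 0, 0, 0, 0, 0, 0.45, 0, 0, 0, 0, 0, 0, 0.45, 0, 0, 0, 0, 0, 0, 0.45, 0, 0, 0, 0, 0, 0, 0.45, 0, 0, -15, 0, 0, 0, 0.45, 0, 0, -30, 0, 0, 0, 0.45, 0, 0, -30, 0, 0, 0]

```text
clock: 11.28
position: [0.6904, -0.0867, 0.0748]
tool_rot: [-179.8, -0.0, 92.4]
ft_force: [1.0, -0.4, -0.1]
width: 0.0387
finger_force: 0.0
```

Call:
carry_out:
  rows: [0.45, -25, -4, -30, 0, 0, 0, 0.45, -35, -6, 0, 0, 0, 0, 0.45, -35, -6, 0, 0, 0, 0, 0.45, -35, -30, 0, 0, 0, 0, 0.45, 0, 0, 0, 0, 0, 0, 0.45, 0, 0, 0, 0, 0, 0, 0.45, 0, 0, 0, 0, 0, 0, 0.45, 0, 0, 0, 0, 0, 0]

```text
clock: 11.95
position: [0.6547, -0.2143, 0.1055]
tool_rot: [180.0, -0.0, 92.5]
ft_force: [-0.6, -0.5, -0.3]
width: 0.0385
finger_force: 0.0
```

Run:
```python
from h import *
import pickle
st(); c=cap('wrist','wr6.png'); pickle.dump(c,open('wr6.pkl','wb'))
for X in ([.691,-.083,.047],[.691,-.123,.035],[.691,-.043,.035]): print(proj(c,np.array(X)).round(1))
go([.447,-.316,.12],97)
```

```text
{'clock': 11.95, 'joint_pos': [-18.1357, 30.5311, 2.144, 61.5961, 0.0255, 69.3993], 'position': [0.6547, -0.2143, 0.1055], 'tool_rot': [179.9753, -0.0179, 92.465], 'ft_force': [-0.5793, -0.4803, -0.2783], 'torque': [0.0142, 0.0247, 0.0116], 'finger_force': 0.0, 'width': 0.0385}
[404.7   8.1]
[392.3  94.7]
[408.9 -77.1]
tool shift [ -92.8 -212.   -14.6] rv [ 0.    -0.    -0.079]
```

View pics/wr6.png

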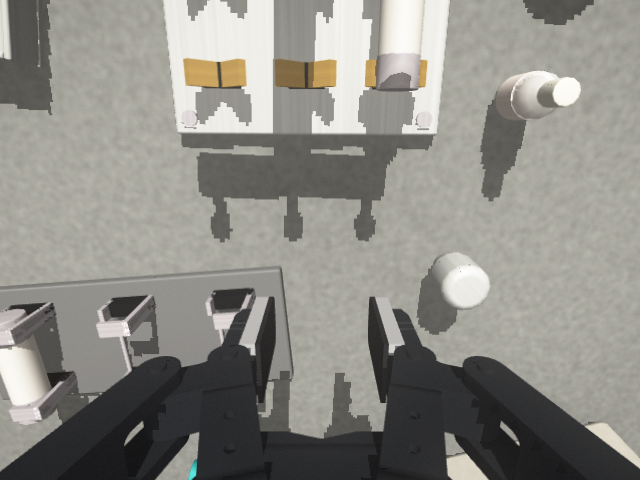

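The far fuse lies in the right-hand saddles, its end at (398,90) level with the saddle edge, so it is centred. The near fuse is still in its clips at (22,365). I'll fetch it next.

Call:
carry_out:
  rows: [0.6, 0, 0, 0, 0, 0, -0.04, 0.6, 0, 0, 0, 0, 0, -0.04, 0.6, -13, -36, 0, 0, 0, 0, 0.6, -13, -36, 0, 0, 0, 0, 0.6, -13, -36, 0, 0, 0, 0, 0.6, -13, -36, 0, 0, 0, 0, 0.6, -13, -36, 0, 0, 0, 0, 0.6, -14.5, -39, 0, 0, 0, 0]

```text
clock: 12.67
position: [0.4462, -0.3202, 0.1056]
tool_rot: [180.0, 0.0, 97.2]
ft_force: [-0.3, -1.3, 0.0]
width: 0.0512
finger_force: 0.0
```

Call:
carry_out:
  rows: [0.6, 0, 0, 0, 0, 0, 0, 0.6, 0, 0, 0, 0, 0, 0, 0.6, 0, 0, 0, 0, 0, 0, 0.6, 0, 0, 0, 0, 0, 0]

```text
clock: 13.0
position: [0.4481, -0.3202, 0.1057]
tool_rot: [179.9, 0.0, 97.1]
ft_force: [-0.0, -0.8, -0.2]
width: 0.0511
finger_force: 0.0
```

Run:
```python
from h import *
import pickle
go([.447,-.320,0],97)
c=cap('wrist','wr7.png'); pickle.dump(c,open('wr7.pkl','wb'))
z=c['z_map']
# fuse mask: points at world z .040-.052 near target
R=np.array(c['R']);t=np.array(c['t'])
for X in ([.4465,-.316,.046],[.4516,-.356,.04],[.4416,-.277,.04]): print(proj(c,np.array(X)).round(1))
```

```text
tool shift [  0.4  -1.1 105.7] rv [0.001 0.    0.002]
[319.8 243.4]
[320. 299.]
[319.7 177.2]
```

View pics/wr7.png

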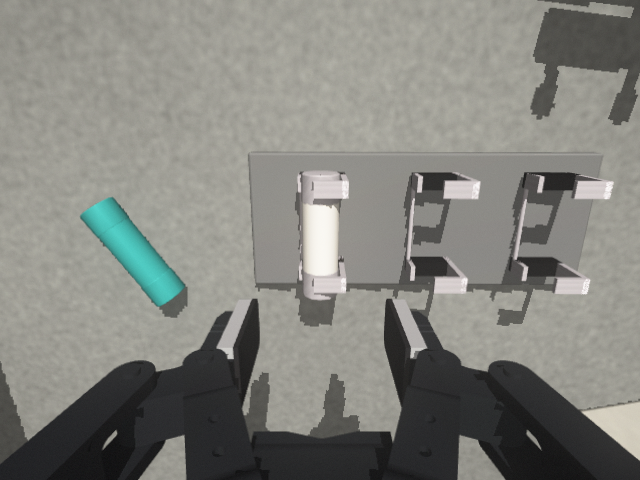

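The near fuse is at (320,235), centred between the fingers as predicted. The turquoise look-alike, nearest point (183,295), is about 90 mm away and clear. Down, grip, pull, lift.

Call:
carry_out:
  rows: [0.6, 0, -1, 25, 0, 0, 0, 0.6, 0, 0, 30, 0, 0, 0, 0.6, 0, 0, 25, 0, 0, 0, 0.6, 0, 0, 15, 0, 0, 0, 0.6, 0, 0, 10, 0, 0, 0, 0.6, 0, 0, 0, 0, 0, 0, 0.6, 0, 0, 0, 0, 0, 0, 0.1, 0, 0, 0, 0, 0, 0]

```text
clock: 13.72
position: [0.4467, -0.3213, 0.0015]
tool_rot: [179.9, 0.1, 97.0]
ft_force: [0.7, 0.7, -0.1]
width: 0.0406
finger_force: 0.0
```

Call:
carry_out:
  rows: [0.1, 0, 0, 0, 0, 0, 0, 0.1, 0, 0, 0, 0, 0, 0, 0.1, 0, 0, 0, 0, 0, 0, 0.1, 0, 0, 0, 0, 0, 0, 0.1, 0, 0, 0, 0, 0, 0, 0.1, 0, 0, 0, 0, 0, 0]

```text
clock: 14.22
position: [0.4469, -0.3216, 0.002]
tool_rot: [179.8, 0.1, 97.0]
ft_force: [0.4, 1.2, 5.9]
width: 0.0222
finger_force: 58.7
```

Call:
carry_out:
  rows: [0.1, 0, -4, 0, 0, 0, 0, 0.1, 0, -4, 0, 0, 0, 0, 0.1, 0, -4, 0, 0, 0, 0, 0.1, 0, -4, 0, 0, 0, 0, 0.1, 0, -4, 0, 0, 0, 0, 0.1, 0, -4, 0, 0, 0, 0, 0.1, 0, -4, 0, 0, 0, 0, 0.1, 0, -3, 0, 0, 0, 0]

```text
clock: 14.88
position: [0.4148, -0.3256, 0.0013]
tool_rot: [180.0, 0.1, 97.0]
ft_force: [-1.1, -1.6, 5.6]
width: 0.0223
finger_force: 59.1
```

Call:
carry_out:
  rows: [0.1, 0, 0, 0, 0, 0, 0, 0.1, 0, 0, -10, 0, 0, 0, 0.1, 0, 0, -20, 0, 0, 0, 0.1, 0, 0, -30, 0, 0, 0, 0.1, 0, 0, -30, 0, 0, 0.04, 0.1, 0, 0, -20, 0, 0, 0.04, 0.1, 0, 0, 0, 0, 0, 0, 0.1, 0, 0, 0, 0, 0, 0]

```text
clock: 15.55
position: [0.4151, -0.3252, 0.1117]
tool_rot: [179.9, 0.1, 92.4]
ft_force: [-0.4, -0.1, -1.6]
width: 0.0219
finger_force: 58.8
```

Run:
```python
from h import *
go([.5870,-.0925,0.111],92.4); st()
c=cap('wrist'); cv2.imwrite('pics/wr8.png',c['frame'][:,:,::-1])
for v in(180,200,210,215,220,225,240,280): print(v,w(c,321,v).round(4))
```

```text
tool shift [225.2 181.6   0.6] rv [0.001 0.001 0.001]
{'clock': 15.55, 'joint_pos': [-38.0609, 13.6919, -21.8012, 54.399, -0.0188, 49.5044], 'position': [0.4151, -0.3252, 0.1117], 'tool_rot': [179.9301, 0.0843, 92.4346], 'ft_force': [-0.3542, -0.0997, -1.5717], 'torque': [-0.0302, 0.0706, 0.0117], 'finger_force': 58.7893, 'width': 0.0219}
180 [ 0.4133 -0.2889  0.0091]
200 [ 0.414  -0.3032  0.0075]
210 [ 0.4129 -0.2786  0.1457]
215 [ 0.4129 -0.2789  0.1518]
220 [ 0.413  -0.28    0.1539]
225 [ 0.413  -0.2814  0.1551]
240 [ 0.4132 -0.2861  0.1559]
280 [ 0.4138 -0.3003  0.1555]
```

Call:
carry_out:
  rows: [0.1, 28, 23, 0, 0, 0, 0, 0.1, 28, 23, 0, 0, 0, 0, 0.1, 28, 23, 0, 0, 0, 0, 0.1, 28, 23, 0, 0, 0, 0, 0.1, 28, 23, 0, 0, 0, 0, 0.1, 28, 23, 0, 0, 0, 0, 0.1, 28, 23, 0, 0, 0, 0, 0.1, 28, 21, 0, 0, 0, 0]

```text
clock: 16.27
position: [0.5865, -0.0914, 0.1083]
tool_rot: [-179.8, -0.0, 92.4]
ft_force: [0.5, -0.8, 0.3]
width: 0.0219
finger_force: 58.9
```

Call:
carry_out:
  rows: [0.1, 2.5, 0, 20, 0, 0, 0, 0.1, 0, 0, 25, 0, 0, 0, 0.1, 0, 0, 20, 0, 0, 0, 0.1, 0, 0, 0, 0, 0, 0, 0.1, 0, 0, 0, 0, 0, 0, 0.1, 0, 0, 0, 0, 0, 0, 0.1, 0, 0, 0, 0, 0, 0]

```text
clock: 16.85
position: [0.5878, -0.0911, 0.0466]
tool_rot: [179.9, 0.0, 92.4]
ft_force: [1.0, -0.5, -0.4]
width: 0.0218
finger_force: 59.0
```

Position is right, (0.588,-0.091). I'll lower to z ≈ 0.005 and release.

Call:
carry_out:
  rows: [0.1, 0, 0, 15, 0, 0, 0, 0.1, 0, 0, 12, 0, 0, 0, 0.1, 0, 0, 7, 0, 0, 0, 0.1, 0, 0, 4, 0, 0, 0, 0.1, 0, 0, 3, 0, 0, 0, 0.1, 0, 0, 0, 0, 0, 0, 0.1, 0, 0, 0, 0, 0, 0, 0.1, 0, 0, 0, 0, 0, 0]

```text
clock: 17.52
position: [0.5872, -0.0908, 0.0048]
tool_rot: [180.0, 0.0, 92.4]
ft_force: [0.4, 0.0, -0.7]
width: 0.0221
finger_force: 59.0
```

Call:
carry_out:
  rows: [0.45, 0, 0, 0, 0, 0, 0, 0.45, 0, 0, 0, 0, 0, 0, 0.45, 0, 0, 0, 0, 0, 0, 0.45, 0, 0, 0, 0, 0, 0, 0.45, 0, 0, -15, 0, 0, 0, 0.45, 0, 0, -30, 0, 0, 0, 0.45, 0, 0, -30, 0, 0, 0, 0.45, 0, 0, -30, 0, 0, 0]

```text
clock: 18.18
position: [0.5865, -0.0907, 0.1104]
tool_rot: [-179.9, -0.0, 92.4]
ft_force: [0.5, -0.1, 0.3]
width: 0.0384
finger_force: 0.0
```

Call:
carry_out:
  rows: [0.45, -35, 0, 0, 0, 0, 0, 0.45, -35, 0, 0, 0, 0, 0, 0.45, -35, 0, 0, 0, 0, 0, 0.45, -35, 0, -10, 0, 0, 0, 0.45, 0, 0, 0, 0, 0, 0, 0.45, 0, 0, 0, 0, 0, 0, 0.45, 0, 0, 0, 0, 0, 0, 0.45, 0, 0, 0, 0, 0, 0]

```text
clock: 18.85
position: [0.5926, -0.2295, 0.1191]
tool_rot: [-180.0, -0.0, 92.5]
ft_force: [0.0, 0.4, -0.2]
width: 0.0384
finger_force: 0.0
```

Run:
```python
from h import *
import pickle
st(); c=cap('wrist','wr9.png'); pickle.dump(c,open('wr9.pkl','wb'))
t=cap('top'); pickle.dump(t,open('top9.pkl','wb'))
im=np.zeros((600,800,3),np.uint8); im[:300,:400]=cv2.resize(c['frame'],(400,300))[:,:,::-1]
im[300:,:]=cv2.resize(t['frame'][180:330,240:440,::-1],(800,600),interpolation=cv2.INTER_CUBIC)[:300]
s=cap('scene'); im[:300,400:]=cv2.resize(s['frame'][200:350,170:370,::-1],(400,300))
cv2.imwrite('pics/m9.png',im)
```

```text
{'clock': 18.85, 'joint_pos': [-21.179, 24.4968, -5.4939, 60.067, 0.0205, 66.3597], 'position': [0.5926, -0.2295, 0.1191], 'tool_rot': [-179.9553, -0.042, 92.4613], 'ft_force': [0.0139, 0.351, -0.1503], 'torque': [-0.0044, -0.0288, -0.0101], 'finger_force': 0.0, 'width': 0.0384}
```

View pics/m9.png

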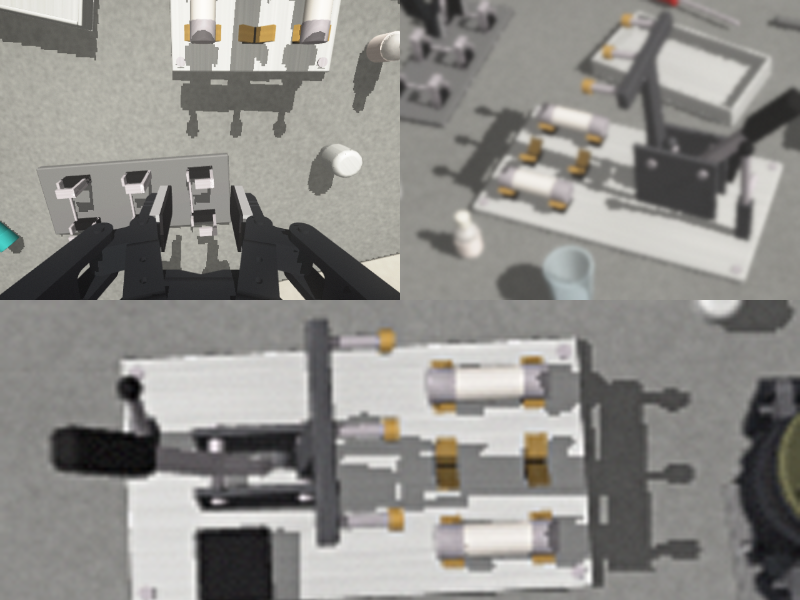

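Both fuses sit seated in the outer cradles: the far one at (487,382) and the near one at (495,537) in the composite, with saddles symmetric under each. The jaw is open and the handle grip is at (105,450). Next I rise over the jaw and shut the fingers above the handle.

Call:
carry_out:
  rows: [0.3, 0, 0, -38, 0, 0, 0, 0.2, 0, 0, -38, 0, 0, 0, 0.1, 0, 0, -38, 0, 0, 0, 0, 0, 0, -38, 0, 0, 0, 0, 0, 0, -38, 0, 0, 0, 0, 35, 4, 0, 0, 0, 0, 0, 35, 5, 0, 0, 0, 0, 0, 35, 5, 0, 0, 0, 0]

```text
clock: 19.67
position: [0.6029, -0.1237, 0.3105]
tool_rot: [179.9, 0.0, 92.4]
ft_force: [0.3, 0.4, -1.2]
width: 0.0001
finger_force: 0.0
```

Call:
carry_out:
  rows: [0, 35, 5, 0, 0, 0, 0, 0, 35, 5, 0, 0, 0, 0, 0, 35, 5, 0, 0, 0, 0, 0, 35, 5, 0, 0, 0, 0, 0, 35, 5, 0, 0, 0, 0, 0, 35, 5, 0, 0, 0, 0, 0, 35, 4, 0, 0, 0, 0, 0, 35, 4, 0, 0, 0, 0]

```text
clock: 20.33
position: [0.6281, 0.1588, 0.3095]
tool_rot: [-180.0, 0.0, 92.5]
ft_force: [1.5, 0.3, 0.4]
width: -0.0003
finger_force: 0.0
```

Call:
carry_out:
  rows: [0, 3, 0, 0, 0, 0, 0, 0, 0, 0, 0, 0, 0, 0, 0, 0, 0, 0, 0, 0, 0, 0, 0, 0, 0, 0, 0, 0]

```text
clock: 20.67
position: [0.6284, 0.1584, 0.3095]
tool_rot: [-180.0, 0.0, 92.4]
ft_force: [-0.3, -0.3, 0.3]
width: -0.0003
finger_force: 0.0
```

Run:
```python
from h import *
import pickle
t=pickle.load(open('top9.pkl','rb'))
print('grip',w(t,266.2,217.5,.175).round(4),w(t,266.2,217.5).round(4),'ball',w(t,272.2,202,.154).round(4),w(t,272.2,202).round(4))
st(); c=cap('wrist','wr10.png'); pickle.dump(c,open('wr10.pkl','wb'))
for v in range(200,400,12): print(v,[w(c,u,v).round(3).tolist() for u in(306,320,334)])
go([.6287,.1605,.25],92.4)
```

```text
grip [0.6295 0.1597 0.175 ] [0.6289 0.1593 0.179 ] ball [0.6698 0.1471 0.154 ] [0.6681 0.1462 0.1646]
{'clock': 20.6667, 'joint_pos': [14.1648, 22.7803, 16.8058, 84.0379, -0.0266, 101.7841], 'position': [0.6284, 0.1584, 0.3095], 'tool_rot': [-179.9933, 0.0286, 92.3806], 'ft_force': [-0.3027, -0.2655, 0.2753], 'torque': [-0.033, 0.0746, 0.033], 'finger_force': 0.0, 'width': -0.0003}
200 [[0.61, 0.14, 0.008], [0.626, 0.179, 0.198], [0.637, 0.179, 0.197]]
212 [[0.611, 0.125, 0.008], [0.627, 0.169, 0.192], [0.637, 0.17, 0.193]]
224 [[0.611, 0.111, 0.013], [0.627, 0.155, 0.174], [0.639, 0.155, 0.173]]
236 [[0.613, 0.112, 0.069], [0.625, 0.234, 0.472], [0.64, 0.138, 0.151]]
248 [[0.615, 0.108, 0.098], [0.629, 0.113, 0.111], [0.648, 0.079, 0.009]]
260 [[0.615, 0.095, 0.099], [0.63, 0.089, 0.081], [0.649, 0.063, 0.01]]
272 [[0.615, 0.082, 0.098], [0.63, 0.07, 0.068], [0.649, 0.047, 0.01]]
284 [[0.616, 0.069, 0.1], [0.631, 0.061, 0.081], [0.65, 0.03, 0.01]]
296 [[0.622, 0.167, 0.333], [0.627, 0.168, 0.335], [0.633, 0.168, 0.334]]
308 [[0.622, 0.168, 0.345], [0.627, 0.168, 0.345], [0.633, 0.168, 0.344]]
320 [[0.623, 0.168, 0.353], [0.627, 0.168, 0.353], [0.632, 0.168, 0.353]]
332 [[0.623, 0.168, 0.362], [0.628, 0.169, 0.362], [0.632, 0.168, 0.361]]
344 [[0.623, 0.169, 0.37], [0.628, 0.167, 0.367], [0.632, 0.168, 0.367]]
356 [[0.623, 0.169, 0.376], [0.628, 0.163, 0.367], [0.632, 0.17, 0.376]]
368 [[0.624, 0.17, 0.382], [0.628, 0.159, 0.367], [0.631, 0.169, 0.381]]
380 [[0.624, 0.169, 0.386], [0.628, 0.154, 0.366], [0.631, 0.17, 0.387]]
392 [[0.624, 0.171, 0.394], [0.628, 0.15, 0.367], [0.631, 0.167, 0.389]]
tool shift [ 2.4  0.3 59.6] rv [-0.     0.    -0.001]
```

View pics/wr10.png

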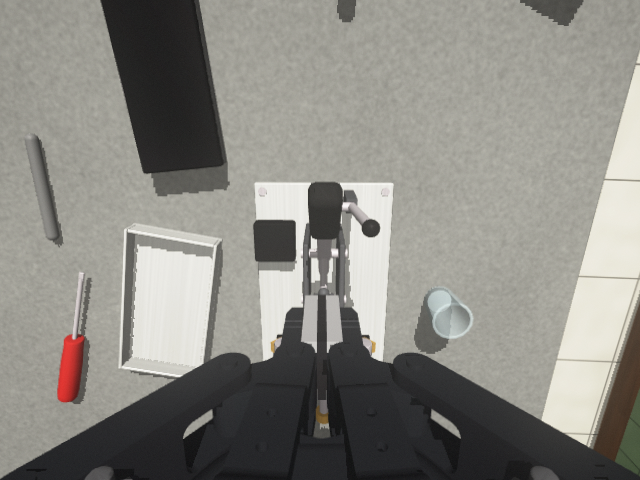

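The view shows the shut finger tips at (322,296), about z = 0.33. The grip is at (326,205) straight ahead with the release ball at (371,228). The tray at (170,300) looks unmoved so far. I'll line up over the grip and go down towards it.

Call:
carry_out:
  rows: [0, -7, 2, 20, 0, 0, 0, 0, 0, 0, 30, 0, 0, 0, 0, 0, 0, 30, 0, 0, 0, 0, 0, 0, 20, 0, 0, 0, 0, 0, 0, 10, 0, 0, 0, 0, 0, 0, 0, 0, 0, 0, 0, 0, 0, 0, 0, 0, 0]

```text
clock: 21.3
position: [0.631, 0.1515, 0.2001]
tool_rot: [180.0, 0.0, 92.3]
ft_force: [-0.6, -0.3, 0.9]
width: 0.0002
finger_force: 0.0
```

Call:
carry_out:
  rows: [0, 0, 0, 10, 0, 0, 0, 0, 0, 0, 10, 0, 0, 0, 0, 0, 0, 0, 0, 0, 0, 0, 0, 0, 0, 0, 0, 0]

```text
clock: 21.63
position: [0.6305, 0.1523, 0.179]
tool_rot: [-179.9, 0.0, 92.4]
ft_force: [-0.4, 0.0, -0.7]
width: 0.0005
finger_force: 0.0
```

Call:
carry_out:
  rows: [0, 0, 0, 6, 0, 0, 0, 0, 0, 0, 6, 0, 0, 0, 0, 0, 0, 0, 0, 0, 0, 0, 0, 0, 0, 0, 0, 0]

```text
clock: 21.97
position: [0.6305, 0.1523, 0.1669]
tool_rot: [-179.9, 0.0, 92.4]
ft_force: [-0.0, 0.7, -0.5]
width: 0.0002
finger_force: 0.0
```

Call:
carry_out:
  rows: [0, 0, 0, 4, 0, 0, 0, 0, 5, 0, 4, 0, 0, 0, 0, 5, 0, 4, 0, 0, 0, 0, 5, 0, 4, 0, 0, 0, 0, 4, 0, 4, 0, 0, 0, 0, 0, 0, 0, 0, 0, 0]

```text
clock: 22.47
position: [0.6296, 0.1725, 0.1464]
tool_rot: [-179.9, -0.0, 92.5]
ft_force: [1.0, 0.1, 2.3]
width: 0.0003
finger_force: 1.3
```

Call:
carry_out:
  rows: [0, 4, 0, 5, 0, 0, 0, 0, 4, 0, 5, 0, 0, 0, 0, 4, 0, 5, 0, 0, 0, 0, 4, 0, 4, 0, 0, 0, 0, 0, 0, 0, 0, 0, 0]

```text
clock: 22.88
position: [0.6286, 0.1879, 0.1271]
tool_rot: [-179.9, 0.0, 92.4]
ft_force: [-1.3, -0.6, 1.0]
width: -0.0001
finger_force: 0.6
```

Call:
carry_out:
  rows: [0, 3, 0, 5.5, 0, 0, 0, 0, 3, 0, 5.5, 0, 0, 0, 0, 3, 0, 5.5, 0, 0, 0, 0, 2, 0, 5, 0, 0, 0, 0, 0, 0, 0, 0, 0, 0]

```text
clock: 23.3
position: [0.6282, 0.1986, 0.1054]
tool_rot: [-179.9, 0.0, 92.4]
ft_force: [-0.3, 0.8, 0.5]
width: 0.0001
finger_force: 0.4
```

Call:
carry_out:
  rows: [0, 2, 0, 6, 0, 0, 0, 0, 2, 0, 6, 0, 0, 0, 0, 2, 0, 6, 0, 0, 0, 0, 1, 0, 6, 0, 0, 0, 0, 1, 0, 6, 0, 0, 0, 0, 1, 0, 5, 0, 0, 0, 0, 0, 0, 0, 0, 0, 0]

```text
clock: 23.88
position: [0.6286, 0.2069, 0.0717]
tool_rot: [180.0, 0.1, 92.4]
ft_force: [-3.3, -2.2, 10.3]
width: 0.0
finger_force: 4.7
```

Run:
```python
from h import *
st(); c=cap('scene'); cv2.imwrite('pics/sc11.png',cv2.resize(c['frame'][180:350,180:400,::-1],None,fx=3,fy=3,interpolation=cv2.INTER_CUBIC))
```

```text
{'clock': 23.8833, 'joint_pos': [18.2485, 29.1194, -4.8035, 56.0918, -0.0604, 105.8533], 'position': [0.6286, 0.2069, 0.0717], 'tool_rot': [179.9975, 0.0621, 92.3951], 'ft_force': [-3.2797, -2.2436, 10.3347], 'torque': [-0.5876, 0.8118, -0.0119], 'finger_force': 4.7314, 'width': 0.0}
```

View pics/sc11.png

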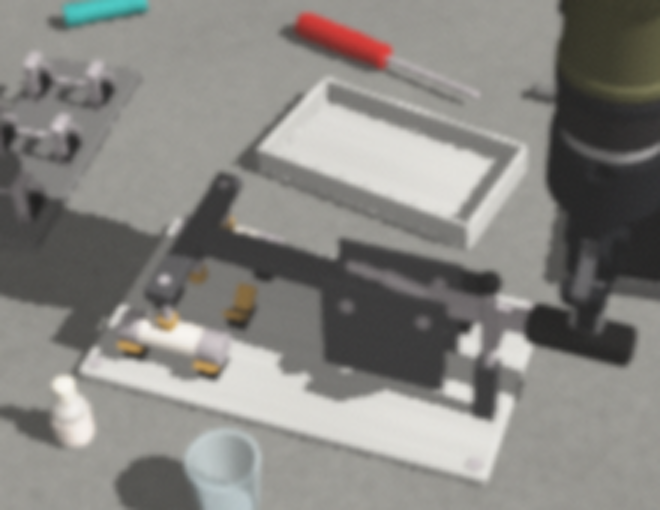

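The handle is level and the jaw's plunger presses on the far fuse at (165,320). I'll press a touch more, then lift off.

Call:
carry_out:
  rows: [0, 0, 0, 2, 0, 0, 0, 0, 0, 0, 1, 0, 0, 0, 0, 0, 0, 0, 0, 0, 0, 0, 0, 0, 0, 0, 0, 0]

```text
clock: 24.27
position: [0.6287, 0.207, 0.0708]
tool_rot: [179.9, 0.0, 92.4]
ft_force: [-5.9, -2.3, 15.4]
width: -0.0001
finger_force: 8.0
```

Call:
carry_out:
  rows: [0, 0, 0, -8, 0, 0, 0, 0, 0, 0, -15, 0, 0, 0, 0, 0, 0, -30, 0, 0, 0, 0, 0, 0, -30, 0, 0, 0, 0, 0, 0, -30, 0, 0, 0, 0, 0, 0, 0, 0, 0, 0, 0, 0, 0, 0, 0, 0, 0]

```text
clock: 24.85
position: [0.6303, 0.2078, 0.184]
tool_rot: [179.8, -0.1, 92.4]
ft_force: [-0.5, 0.1, -0.3]
width: 0.0003
finger_force: 0.0
```

Run:
```python
from h import *
import pickle
st(); c=cap('wrist','wr12.png'); t=cap('top'); pickle.dump(t,open('top12.pkl','wb'))
pickle.dump(c,open('wr12.pkl','wb'))
im=np.zeros((600,800,3),np.uint8); im[:300,:400]=cv2.resize(c['frame'],(400,300))[:,:,::-1]
im[300:,:]=cv2.resize(t['frame'][180:330,240:440,::-1],(800,600),interpolation=cv2.INTER_CUBIC)[:300]
s=cap('scene'); im[:300,400:]=cv2.resize(s['frame'][200:350,170:370,::-1],(400,300))
cv2.imwrite('pics/m12.png',im)
```

```text
{'clock': 24.85, 'joint_pos': [18.2478, 25.2858, 4.3416, 68.8011, -0.0029, 105.8453], 'position': [0.6303, 0.2078, 0.184], 'tool_rot': [179.7542, -0.0668, 92.4026], 'ft_force': [-0.4628, 0.105, -0.2821], 'torque': [0.0468, 0.0372, 0.0018], 'finger_force': 0.0, 'width': 0.0003}
```

View pics/m12.png

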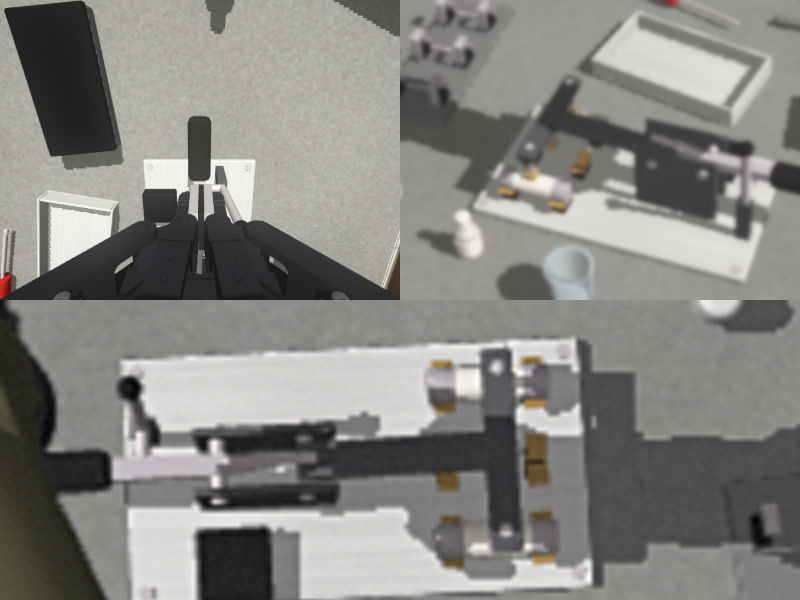

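The clamp stays locked with the hand off. Top view: handle level at (80,470), crossbar at (500,450) with a plunger on each fuse. The tray is unmoved in the scene view. I'll wait out the reading.

Call:
carry_out:
  rows: [0, 0, 0, 0, 0, 0, 0, 0, 0, 0, 0, 0, 0, 0, 0, 0, 0, 0, 0, 0, 0, 0, 0, 0, 0, 0, 0, 0, 0, 0, 0, 0, 0, 0, 0, 0, 0, 0, 0, 0, 0, 0, 0, 0, 0, 0, 0, 0, 0, 0, 0, 0, 0, 0, 0, 0]

```text
clock: 25.67
position: [0.6286, 0.2072, 0.182]
tool_rot: [180.0, 0.0, 92.4]
ft_force: [-0.0, 0.1, 1.0]
width: 0.0002
finger_force: 0.0
```

Call:
carry_out:
  rows: [0, 0, 0, 0, 0, 0, 0, 0, 0, 0, 0, 0, 0, 0, 0, 0, 0, 0, 0, 0, 0, 0, 0, 0, 0, 0, 0, 0, 0, 0, 0, 0, 0, 0, 0, 0, 0, 0, 0, 0, 0, 0, 0, 0, 0, 0, 0, 0, 0, 0, 0, 0, 0, 0, 0, 0]

```text
clock: 26.33
position: [0.6286, 0.2072, 0.182]
tool_rot: [-180.0, 0.0, 92.4]
ft_force: [-0.5, 1.2, 0.1]
width: -0.0003
finger_force: 0.0
```

Call:
carry_out:
  rows: [0, 0, 0, 0, 0, 0, 0, 0, 0, 0, 0, 0, 0, 0, 0, 0, 0, 0, 0, 0, 0, 0, 0, 0, 0, 0, 0, 0, 0, 0, 0, 0, 0, 0, 0, 0, 0, 0, 0, 0, 0, 0, 0, 0, 0, 0, 0, 0, 0, 0, 0, 0, 0, 0, 0, 0]

```text
clock: 27.0
position: [0.6286, 0.2072, 0.182]
tool_rot: [-180.0, -0.0, 92.4]
ft_force: [-0.4, -0.5, -0.9]
width: -0.0001
finger_force: 0.0
```

Call:
carry_out:
  rows: [0, 0, 0, 0, 0, 0, 0, 0, 0, 0, 0, 0, 0, 0, 0, 0, 0, 0, 0, 0, 0, 0, 0, 0, 0, 0, 0, 0, 0, 0, 0, 0, 0, 0, 0, 0, 0, 0, 0, 0, 0, 0, 0, 0, 0, 0, 0, 0, 0, 0, 0, 0, 0, 0, 0, 0]

```text
clock: 27.67
position: [0.6286, 0.2073, 0.182]
tool_rot: [180.0, -0.0, 92.4]
ft_force: [0.4, -0.4, 0.7]
width: -0.0003
finger_force: 0.0
```

Call:
carry_out:
  rows: [0, 0, 0, 0, 0, 0, 0, 0, 0, 0, 0, 0, 0, 0, 0, 0, 0, 0, 0, 0, 0, 0, 0, 0, 0, 0, 0, 0, 0, 0, 0, 0, 0, 0, 0, 0, 0, 0, 0, 0, 0, 0, 0, 0, 0, 0, 0, 0, 0, 0, 0, 0, 0, 0, 0, 0]

```text
clock: 28.33
position: [0.6286, 0.2073, 0.182]
tool_rot: [180.0, -0.0, 92.4]
ft_force: [-0.0, 0.9, -0.3]
width: -0.0001
finger_force: 0.0
```

Call:
carry_out:
  rows: [0, 0, 0, 0, 0, 0, 0, 0, 0, 0, 0, 0, 0, 0, 0, 0, 0, 0, 0, 0, 0, 0, 0, 0, 0, 0, 0, 0, 0, 0, 0, 0, 0, 0, 0, 0, 0, 0, 0, 0, 0, 0, 0, 0, 0, 0, 0, 0, 0, 0, 0, 0, 0, 0, 0, 0]

```text
clock: 29.0
position: [0.6286, 0.2072, 0.182]
tool_rot: [180.0, 0.0, 92.4]
ft_force: [0.0, -0.1, -0.1]
width: 0.0004
finger_force: 0.0
```

Call:
carry_out:
  rows: [0, 0, 0, 0, 0, 0, 0, 0, 0, 0, 0, 0, 0, 0, 0, 0, 0, 0, 0, 0, 0, 0, 0, 0, 0, 0, 0, 0, 0, 0, 0, 0, 0, 0, 0, 0, 0, 0, 0, 0, 0, 0, 0, 0, 0, 0, 0, 0, 0, 0, 0, 0, 0, 0, 0, 0]

```text
clock: 29.67
position: [0.6286, 0.2073, 0.182]
tool_rot: [180.0, -0.0, 92.4]
ft_force: [0.4, 0.3, 0.4]
width: 0.0001
finger_force: 0.0
```

Call:
carry_out:
  rows: [0, -16, 3.5, 0, 0, 0, 0, 0, -16, 3.5, 0, 0, 0, 0, 0, -16, 3.5, 0, 0, 0, 0, 0, -15.5, 4, 0, 0, 0, 0, 0, 0, 0, 0, 0, 0, 0, 0, 0, 0, 0, 0, 0, 0, 0, 0, 0, 0, 0, 0, 0, 0, 0, 0, 0, 0, 0, 0]

```text
clock: 30.33
position: [0.6457, 0.1445, 0.182]
tool_rot: [-180.0, -0.0, 92.4]
ft_force: [0.7, -0.8, -1.5]
width: 0.0
finger_force: 0.0
```

Call:
carry_out:
  rows: [0, 0, 0, 15, 0, 0, 0, 0, 0, 0, 15, 0, 0, 0, 0, 0, 0, 15, 0, 0, 0, 0, 0, 0, 11, 0, 0, 0, 0, 0, 0, 0, 0, 0, 0, 0, 0, 0, 0, 0, 0, 0, 0, 0, 0, 0, 0, 0, 0]

```text
clock: 30.92
position: [0.6462, 0.1448, 0.1268]
tool_rot: [179.9, -0.0, 92.4]
ft_force: [-0.9, -0.2, 0.3]
width: -0.0001
finger_force: 0.0
```

Call:
carry_out:
  rows: [0, 0, 5, 0, 0, 0, 0, 0, 0, 5, 0, 0, 0, 0, 0, 0, 6, 0, 0, 0, 0, 0, 0, 6, 0, 0, 0, 0, 0, 0, 0, 0, 0, 0, 0]

```text
clock: 31.33
position: [0.6691, 0.1453, 0.1259]
tool_rot: [180.0, -0.0, 92.4]
ft_force: [0.0, 0.2, -0.2]
width: -0.0001
finger_force: 0.3
```

Call:
carry_out:
  rows: [0, 0, 8, 0, 0, 0, 0, 0, 0, 8, 0, 0, 0, 0, 0, 0, 6, 0, 0, 0, 0, 0, 0, 0, 0, 0, 0, 0]

```text
clock: 31.67
position: [0.6913, 0.1463, 0.1259]
tool_rot: [179.9, -0.0, 92.4]
ft_force: [-0.9, 0.0, 1.7]
width: -0.0004
finger_force: 0.4
```

Run:
```python
from h import *
import pickle
st(); t=cap('top'); pickle.dump(t,open('top13.pkl','wb'))
im=np.zeros((600,800,3),np.uint8); 
im[300:,:]=cv2.resize(t['frame'][180:330,240:440,::-1],(800,600),interpolation=cv2.INTER_CUBIC)[:300]
s=cap('scene'); im[:300,:400]=cv2.resize(s['frame'][200:350,200:400,::-1],(400,300))
im[:300,400:]=cv2.resize(cap('wrist')['frame'],(400,300))[:,:,::-1]
cv2.imwrite('pics/m13.png',im)
```

```text
{'clock': 31.6667, 'joint_pos': [11.9495, 31.743, 6.8433, 65.0372, -0.0078, 99.5608], 'position': [0.6913, 0.1463, 0.1259], 'tool_rot': [179.9364, -0.0028, 92.3887], 'ft_force': [-0.8877, 0.0242, 1.6847], 'torque': [-0.0573, 0.0865, 0.0016], 'finger_force': 0.4031, 'width': -0.0004}
```

View pics/m13.png

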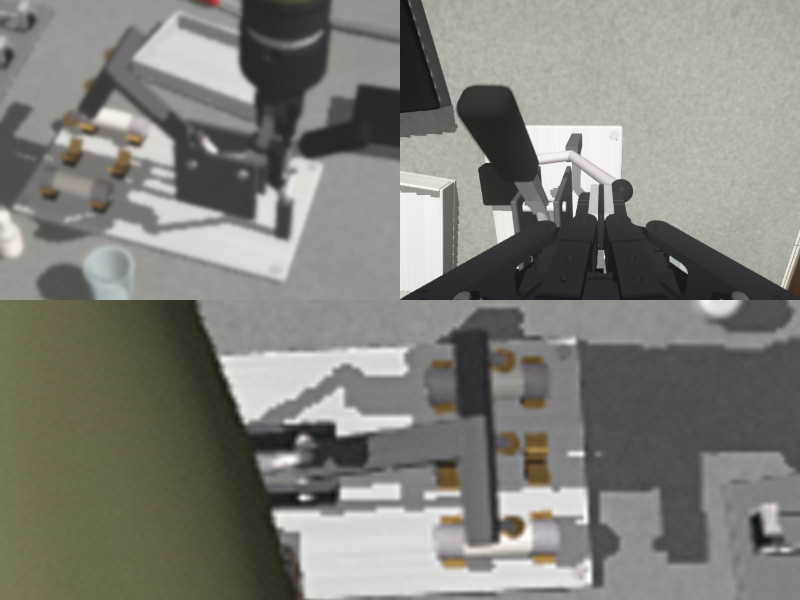

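The clamp has sprung free: jaw rising at (475,430), handle coming up at (500,130), lever ball pushed aside at (622,190). That is the end of my picture budget, one over in fact, so from here I check by depth numbers. I'll retract upwards and measure the handle, tray and fuses.

Call:
carry_out:
  rows: [0, 0, 3, 0, 0, 0, 0, 0, 0, 0, -10, 0, 0, 0, 0, 0, 0, -30, 0, 0, 0, 0, 0, 0, -38, 0, 0, 0, 0, 0, 0, -38, 0, 0, 0, 0, 0, 0, -38, 0, 0, 0, 0, 0, 0, -30, 0, 0, 0, 0, 0, 0, 0, 0, 0, 0]

```text
clock: 32.48
position: [0.6951, 0.1469, 0.3194]
tool_rot: [179.3, -0.1, 92.4]
ft_force: [0.8, -0.1, 1.0]
width: 0.0001
finger_force: 0.0
```

Call:
carry_out:
  rows: [0.45, -38, 0, 0, 0, 0, 0, 0.45, -38, 0, 0, 0, 0, 0, 0.45, -38, 0, 0, 0, 0, 0, 0.45, -38, 0, 0, 0, 0, 0, 0.45, -38, 0, 0, 0, 0, 0, 0.45, -38, 0, 0, 0, 0, 0, 0.45, -38, 0, 0, 0, 0, 0, 0.45, -38, 0, 0, 0, 0, 0]

```text
clock: 33.15
position: [0.7053, -0.1592, 0.3111]
tool_rot: [179.9, 0.0, 92.4]
ft_force: [-0.3, 0.4, 0.2]
width: 0.0383
finger_force: 0.0
```

Call:
carry_out:
  rows: [0.45, -40, 0, 0, 0, 0, 0, 0.45, -30, 0, 0, 0, 0, 0, 0.45, 0, 0, 0, 0, 0, 0, 0.45, 0, 0, 0, 0, 0, 0]

```text
clock: 33.48
position: [0.7081, -0.2294, 0.31]
tool_rot: [180.0, -0.0, 92.2]
ft_force: [-0.2, 0.5, -0.2]
width: 0.0384
finger_force: 0.0
```

```bash
cat > m.py <<'E'
from h import *
def cloud(c):
    f=240/np.tan(np.radians(c['vfov'])/2); K=np.array([[f,0,c['cx']],[0,f,c['cy']],[0,0,1]])
    v,u=np.mgrid[:480,:640]; R=np.array(c['R']);t=np.array(c['t'])
    d=np.c_[(u.ravel()-c['cx'])/f,(v.ravel()-c['cy'])/f]; s=d.copy()
    for _ in range(20): s=d/(1+c['k1']*(s**2).sum(1))[:,None]
    X=np.c_[s,np.ones(len(s))]*c['z_map'].ravel()[:,None]
    return ((X-t)@R).reshape(480,640,3)
def tray(c,box=((.33,.54),(-.2,.15))):
    """tray from bright pixels on the bench side nearer the robot"""
    W=cloud(c); g=c['frame'].min(2).astype(int); x,y,z=W[...,0],W[...,1],W[...,2]
    m=(x>box[0][0])&(x<box[0][1])&(y>box[1][0])&(y<box[1][1])&(g>150)&(z<.035)
    m=cv2.morphologyEx(m.astype(np.uint8),cv2.MORPH_OPEN,np.ones((3,3)))
    n,l,s,_=cv2.connectedComponentsWithStats(m); k=1+s[1:,4].argmax()
    return W,l==k,s[k]
E
python3 - <<'E'
from m import *
st(); t=cap('top'); W=cloud(t); x,y,z=W[...,0],W[...,1],W[...,2]
# handle: dark points near grip
m=(abs(x-.63)<.03)&(y>.1)&(y<.24)&(z>.07)&(z<.23)&(t['frame'].max(2)<70)
if m.sum(): print('handle n',m.sum(),'z',z[m].min(),z[m].max(),'y',y[m].min(),y[m].max())
# jaw
m=(abs(x-.63)<.09)&(y>-.06)&(y<.07)&(z>.16); print('jaw',m.sum(),z[m].max(),y[m].min())
# fuse tops
for cx in(.691,.588):
    m=(abs(x-cx)<.016)&(abs(y+.085)<.05)&(z>.038)&(z<.06); print('fuse',W[m].mean(0).round(4),y[m].min().round(4),y[m].max().round(4),m.sum())
W,m,s=tray(t); P=np.array([w(t,u,v,.028) for v,u in np.argwhere(m)])[:,:2]
r=cv2.minAreaRect(P.astype(np.float32)*1000); print('tray',r,s)
E
```

```text
{'clock': 33.4833, 'joint_pos': [-17.9543, 35.9113, 37.5622, 91.6409, 0.0102, 69.8225], 'position': [0.7081, -0.2294, 0.31], 'tool_rot': [179.9872, -0.0061, 92.2232], 'ft_force': [-0.2492, 0.522, -0.1851], 'torque': [0.0471, 0.0304, 0.0499], 'finger_force': 0.0, 'width': 0.0384}
handle n 284 z 0.07243511987540795 0.20166416950753388 y 0.10210148333477839 0.1893152716472484
jaw 542 0.22020618816809018 -0.012446166611141996
fuse [ 0.6899 -0.0798  0.045 ] -0.1203 -0.0406 252
fuse [ 0.5864 -0.0826  0.0452] -0.1233 -0.0437 252
tray ((433.6961364746094, -19.962684631347656), (173.16702270507812, 104.796142578125), 81.60440826416016) [ 307  275   68   47 2557]
```

Numbers after release:
- Handle open, its top at z = 0.20.
- Fuses still seated at (0.690,-0.080) and (0.586,-0.083).
- Tray unmoved.

Now I grasp the far fuse, a little higher this time so the finger tips clear the tray floor.

Call:
carry_out:
  rows: [0.45, 36, -2.5, 0, 0, 0, 0, 0.45, 36, -2.5, 0, 0, 0, 0, 0.45, 36, -2.5, 0, 0, 0, 0, 0.45, 35, -2.5, 0, 0, 0, 0, 0.45, 0, 0, 30, 0, 0, 0, 0.45, 0, 0, 35, 0, 0, 0, 0.45, 0, 0, 35, 0, 0, 0, 0.45, 0, 0, 35, 0, 0, 0]

```text
clock: 34.2
position: [0.6924, -0.0821, 0.175]
tool_rot: [179.9, 0.0, 92.6]
ft_force: [0.6, 0.0, -0.4]
width: 0.0387
finger_force: 0.0
```

Call:
carry_out:
  rows: [0.45, 0, 0, 35, 0, 0, 0, 0.45, 0, 0, 30, 0, 0, 0, 0.45, 0, 0, 10, 0, 0, 0, 0.45, 0, 0, 0, 0, 0, 0, 0.45, 0, 0, 0, 0, 0, 0, 0.45, 0, 0, 0, 0, 0, 0, 0.45, 0, 0, 0, 0, 0, 0]

```text
clock: 34.78
position: [0.6944, -0.0848, 0.103]
tool_rot: [179.7, 0.0, 92.4]
ft_force: [-0.6, -0.3, 0.8]
width: 0.0388
finger_force: 0.0
```

Call:
carry_out:
  rows: [0.45, -2, -2.5, 20, 0, 0, 0, 0.45, 0, 0, 25, 0, 0, 0, 0.45, 0, 0, 20, 0, 0, 0, 0.45, 0, 0, 15, 0, 0, 0, 0.45, 0, 0, 10, 0, 0, 0, 0.45, 0, 0, 5, 0, 0, 0, 0.45, 0, 0, 0, 0, 0, 0, 0.45, 0, 0, 0, 0, 0, 0]

```text
clock: 35.45
position: [0.6909, -0.0871, 0.0062]
tool_rot: [179.9, 0.0, 92.4]
ft_force: [0.1, 0.1, -0.2]
width: 0.0387
finger_force: 0.0
```

Call:
carry_out:
  rows: [0.45, 0, 0, 0, 0, 0, 0, 0.1, 0, 0, 0, 0, 0, 0, 0.1, 0, 0, 0, 0, 0, 0, 0.1, 0, 0, 0, 0, 0, 0, 0.1, 0, 0, 0, 0, 0, 0, 0.1, 0, 0, 0, 0, 0, 0, 0.1, 0, 0, 0, 0, 0, 0, 0.1, 0, 0, 0, 0, 0, 0]

```text
clock: 36.12
position: [0.6922, -0.0871, 0.0068]
tool_rot: [179.8, 0.0, 92.4]
ft_force: [2.3, 0.7, 5.6]
width: 0.0221
finger_force: 58.9
```

Call:
carry_out:
  rows: [0.1, 0, 0, -15, 0, 0, 0, 0.1, 0, 0, -35, 0, 0, 0, 0.1, 0, 0, -35, 0, 0, 0, 0.1, 0, 0, -35, 0, 0, 0, 0.1, -5, -30, -10, 0, 0, 0, 0.1, 0, -38, 0, 0, 0, 0, 0.1, 0, -38, 0, 0, 0, 0, 0.1, 0, -38, 0, 0, 0, 0]

```text
clock: 36.78
position: [0.5438, -0.0979, 0.1346]
tool_rot: [-179.9, -0.0, 92.4]
ft_force: [-0.1, -0.5, -0.5]
width: 0.0216
finger_force: 59.1
```

Call:
carry_out:
  rows: [0.1, 0, -38, 0, 0, 0, 0, 0.1, 0, -38, 0, 0, 0, 0, 0.1, 0, -14, 0, 0, 0, -0.1, 0.1, 0, 0, 0, 0, 0, -0.12, 0.1, 0, 0, 0, 0, 0, -0.12, 0.1, 0, 0, 0, 0, 0, -0.12, 0.1, 0, 0, 0, 0, 0, -0.12, 0.1, 0, 0, 0, 0, 0, -0.12]

```text
clock: 37.45
position: [0.4552, -0.1016, 0.1347]
tool_rot: [-179.9, -0.1, 132.8]
ft_force: [-1.1, 0.1, -0.7]
width: 0.0214
finger_force: 59.2
```

Call:
carry_out:
  rows: [0.1, 0, 0, 0, 0, 0, -0.12, 0.1, 0, 0, 0, 0, 0, -0.12, 0.1, 0, 0, 0, 0, 0, -0.12, 0.1, 0, 0, 0, 0, 0, -0.12, 0.1, 0, 0, 0, 0, 0, -0.12, 0.1, 0, 0, 0, 0, 0, -0.08, 0.1, 0, 0, 0, 0, 0, 0, 0.1, 0, 0, 0, 0, 0, 0]

```text
clock: 38.12
position: [0.4556, -0.1016, 0.1347]
tool_rot: [-180.0, -0.1, 171.3]
ft_force: [-0.0, -0.3, -0.9]
width: 0.022
finger_force: 59.1
```

Run:
```python
from m import *
st(); t=cap('top')
W,m,s=tray(t); P=np.array([w(t,u,v,.004) for v,u in np.argwhere(m)])[:,:2]
print('tray',cv2.minAreaRect(P.astype(np.float32)*1000),s)
c=cap('wrist'); W=cloud(c)
# fuse in hand: points z .14-.2
x,y,z=W[...,0],W[...,1],W[...,2]; g=c['frame'].min(2)
m=(g>150)&(z>.12)&(z<.2)&(abs(x-.46)<.1); print('held',m.sum(), W[m].mean(0).round(3) if m.sum() else '', x[m].min().round(4) if m.sum() else '')
m=(g>150)&(z<.04)&(x<.53); print('tray in wrist view',m.sum(), [ (W[m][:,i].min().round(3),W[m][:,i].max().round(3)) for i in (0,1)] if m.sum() else '')
```

```text
{'clock': 38.1167, 'joint_pos': [-12.568, 6.5134, -27.3491, 56.2099, -0.0071, -3.9062], 'position': [0.4556, -0.1016, 0.1347], 'tool_rot': [-179.9979, -0.0728, 171.3382], 'ft_force': [-0.0306, -0.279, -0.9206], 'torque': [-0.0542, -0.0233, 0.0156], 'finger_force': 59.0908, 'width': 0.022}
tray ((432.95928955078125, -21.366615295410156), (176.1520538330078, 106.39962768554688), 81.48670196533203) [ 307  275   65   47 2244]
held 5890 [ 0.438 -0.097  0.172] 0.4086
tray in wrist view 32808 [(np.float64(0.322), np.float64(0.53)), (np.float64(-0.34), np.float64(0.119))]
```

Call:
carry_out:
  rows: [0.1, 8, 33.5, 0, 0, 0, 0, 0.1, 8, 33.5, 0, 0, 0, 0, 0.1, 8, 33.5, 0, 0, 0, 0, 0.1, 7, 33.5, 0, 0, 0, 0, 0.1, 0, 0, 25, 0, 0, 0, 0.1, 0, 0, 30, 0, 0, 0, 0.1, 0, 0, 30, 0, 0, 0, 0.1, 0, 0, 0, 0, 0, 0]

```text
clock: 38.88
position: [0.4411, 0.0354, 0.0456]
tool_rot: [-179.9, -0.4, 171.5]
ft_force: [-2.0, -0.7, -0.5]
width: 0.0216
finger_force: 59.2
```

Call:
carry_out:
  rows: [0.1, 0, 0, 15, 0, 0, 0, 0.1, 0, 0, 15, 0, 0, 0, 0.1, 0, 0, 5, 0, 0, 0, 0.1, 0, 0, 0, 0, 0, 0, 0.1, 0, 0, 0, 0, 0, 0, 0.1, 0, 0, 0, 0, 0, 0]

```text
clock: 39.38
position: [0.4466, 0.0353, 0.0162]
tool_rot: [180.0, 0.1, 171.4]
ft_force: [0.2, 0.1, -0.3]
width: 0.0217
finger_force: 59.2
```

Call:
carry_out:
  rows: [0.1, 1.5, 0, 6, 0, 0, 0, 0.1, 0, 0, 6, 0, 0, 0, 0.1, 0, 0, 5, 0, 0, 0, 0.1, 0, 0, 4, 0, 0, 0, 0.1, 0, 0, 3, 0, 0, 0, 0.1, 0, 0, 0, 0, 0, 0, 0.1, 0, 0, 0, 0, 0, 0, 0.1, 0, 0, 0, 0, 0, 0]

```text
clock: 40.05
position: [0.4442, 0.0356, -0.009]
tool_rot: [-180.0, 0.0, 171.5]
ft_force: [-0.5, 0.5, -1.1]
width: 0.0216
finger_force: 59.2
```

Call:
carry_out:
  rows: [0.1, 0, 0, 2, 0, 0, 0, 0.1, 0, 0, 0, 0, 0, 0, 0.4, 0, 0, 0, 0, 0, 0, 0.4, 0, 0, 0, 0, 0, 0, 0.4, 0, 0, 0, 0, 0, 0, 0.4, 0, 0, -10, 0, 0, 0, 0.4, 0, 0, -30, 0, 0, 0, 0.4, 0, 0, -35, 0, 0, 0]

```text
clock: 40.72
position: [0.4417, 0.0354, 0.0632]
tool_rot: [-179.9, -0.3, 171.5]
ft_force: [0.8, 0.6, -0.9]
width: 0.034
finger_force: 0.0
```

Call:
carry_out:
  rows: [0.45, 0, 0, -35, 0, 0, 0, 0.45, 0, 0, -30, 0, 0, 0, 0.45, -8, -33, 0, 0, 0, 0, 0.45, -8, -33, 0, 0, 0, 0, 0.45, -8, -33, 0, 0, 0, 0, 0.45, -8, -30, 0, 0, 0, 0, 0.45, 0, 0, 0, 0, 0, 0.12, 0.45, 0, 0, 0, 0, 0, 0.12]

```text
clock: 41.38
position: [0.4568, -0.0985, 0.1291]
tool_rot: [-180.0, 0.0, 157.2]
ft_force: [0.5, 0.3, -0.2]
width: 0.0383
finger_force: 0.0
```

Call:
carry_out:
  rows: [0.45, 0, 0, 0, 0, 0, 0.12, 0.45, 0, 0, 0, 0, 0, 0.12, 0.45, 0, 0, 0, 0, 0, 0.12, 0.45, 0, 0, 0, 0, 0, 0.12, 0.45, 0, 0, 0, 0, 0, 0.12, 0.45, 0, 0, 0, 0, 0, 0.12, 0.45, 0, 0, 0, 0, 0, 0.12, 0.45, 0, 0, 0, 0, 0, 0.12]

```text
clock: 42.05
position: [0.4566, -0.0967, 0.129]
tool_rot: [180.0, 0.0, 102.4]
ft_force: [-0.2, 0.4, -0.4]
width: 0.0385
finger_force: 0.0
```

Call:
carry_out:
  rows: [0.45, 0, 0, 0, 0, 0, 0.12, 0.45, 0, 0, 0, 0, 0, 0.06, 0.45, 0, 0, 0, 0, 0, 0, 0.45, 0, 0, 0, 0, 0, 0]

```text
clock: 42.38
position: [0.4566, -0.0967, 0.129]
tool_rot: [180.0, 0.0, 92.5]
ft_force: [-1.1, -0.5, -0.0]
width: 0.0386
finger_force: 0.0
```

Run:
```python
from m import *
import pickle
st(); t=cap('top'); pickle.dump(t,open('top20.pkl','wb'))
W=cloud(t); x,y,z=W[...,0],W[...,1],W[...,2]
m=(x>.35)&(x<.52)&(y>-.11)&(y<.1)&(z>.018)&(z<.04); 
m2=m&(abs(x-.439)<.045)&(abs(y-.0366)<.03); print('in tray',m2.sum(),W[m2].mean(0).round(4))
p=proj(t,np.array([.439,.0366,.02])); print(p); u,v=p.round().astype(int); print((W[v-16:v+17:4,u-10:u+11:3,2]*1000).round(0).astype(int))
Wt,m,s=tray(t); print(s)
c=cap('scene'); Ws=cloud(c); p=proj(c,np.array([.439,.0366,.028])); u,v=p.round().astype(int); print(p,(Ws[v-9:v+10:3,u-15:u+16:3,2]*1000).round(0).astype(int))
go([.5872,-.0908,.011],92.4)
```

```text
{'clock': 42.3833, 'joint_pos': [-11.9611, 6.7066, -27.9233, 55.366, -0.0005, 75.5229], 'position': [0.4566, -0.0967, 0.129], 'tool_rot': [179.9961, 0.0015, 92.516], 'ft_force': [-1.0991, -0.4914, -0.0107], 'torque': [-0.0193, -0.0109, 0.0099], 'finger_force': 0.0, 'width': 0.0386}
in tray 263 [0.4356 0.0366 0.0257]
[318.84643239 296.19172253]
[[   2    4    2    4    5    0    1]
 [   4    3    9   25   32   21    3]
 [   3    3    9   30   33   23    5]
 [  -1    3    2   28   27   19    5]
 [   2    6   20 1339   22    7    6]
 [  -1   -3   25   30   22    4    7]
 [   3    6   23   29   24    4    4]
 [   2    2   24   28   21   12    9]
 [   4    2   26   30   30    3    4]]
[ 307  275   65   47 2095]
[325.86830306 233.44041854] [[ 3  4  3  3  4 10 14 27 21 23 25]
 [ 4  4  2  3  1  5 25 28 24 14 16]
 [ 5  2  4  2  4 25 26 25 21  3  7]
 [ 3  3  4  7  1 28 28 24 11  2  3]
 [ 3  5  3  5 29 29 23 16  2  6  3]
 [ 6  4  3 27 25 24 16  5  0  2  5]
 [ 4  4 24 25 27 19  2  2  3  4  2]]
tool shift [  0.2 130.7 118. ] rv [0.    0.    0.002]
```

The first fuse lies flat in the tray, its top at about 0.028 all along. Now the second fuse.

Call:
carry_out:
  rows: [0.45, 0, 33, 0, 0, 0, 0, 0.45, 0, 33, 0, 0, 0, 0, 0.45, 0, 33, 0, 0, 0, 0, 0.45, 0, 31.5, 0, 0, 0, 0, 0.45, 0, 0, 25, 0, 0, 0, 0.45, 0, 0, 30, 0, 0, 0, 0.45, 0, 0, 20, 0, 0, 0, 0.45, 0, 0, 0, 0, 0, 0]

```text
clock: 43.15
position: [0.5834, -0.0906, 0.0493]
tool_rot: [-179.6, -0.1, 92.5]
ft_force: [-2.5, -0.0, -0.4]
width: 0.0385
finger_force: 0.0
```

Call:
carry_out:
  rows: [0.45, 0, 0, 15, 0, 0, 0, 0.45, 0, 0, 15, 0, 0, 0, 0.45, 0, 0, 10, 0, 0, 0, 0.45, 0, 0, 3, 0, 0, 0, 0.45, 0, 0, 0, 0, 0, 0, 0.45, 0, 0, 0, 0, 0, 0, 0.45, 0, 0, 0, 0, 0, 0]

```text
clock: 43.73
position: [0.5879, -0.0914, 0.0121]
tool_rot: [179.9, 0.0, 92.4]
ft_force: [0.2, 0.4, 0.4]
width: 0.0387
finger_force: 0.0
```

Call:
carry_out:
  rows: [0.45, 0, 0, 1.5, 0, 0, 0, 0.1, 0, 0, 0, 0, 0, 0, 0.1, 0, 0, 0, 0, 0, 0, 0.1, 0, 0, 0, 0, 0, 0, 0.1, 0, 0, 0, 0, 0, 0, 0.1, 0, 0, 0, 0, 0, 0, 0.1, 0, 0, 0, 0, 0, 0, 0.1, 0, 0, 0, 0, 0, 0]

```text
clock: 44.4
position: [0.5883, -0.0913, 0.0104]
tool_rot: [179.9, 0.0, 92.4]
ft_force: [2.6, 0.7, 5.7]
width: 0.0216
finger_force: 58.8
```

Call:
carry_out:
  rows: [0.1, 0, 0, -15, 0, 0, 0, 0.1, 0, 0, -35, 0, 0, 0, 0.1, 0, 0, -35, 0, 0, 0, 0.1, 0, 0, -35, 0, 0, 0, 0.1, -4, -32, 0, 0, 0, 0, 0.1, 0, -33, 0, 0, 0, 0, 0.1, 0, -33, 0, 0, 0, 0, 0.1, 0, -32, 0, 0, 0, 0]

```text
clock: 45.07
position: [0.4546, -0.1006, 0.1288]
tool_rot: [-179.9, -0.0, 92.4]
ft_force: [-0.1, 0.1, 0.5]
width: 0.0217
finger_force: 59.1
```

Call:
carry_out:
  rows: [0.1, 0, 0, 0, 0, 0, -0.12, 0.1, 0, 0, 0, 0, 0, -0.12, 0.1, 0, 0, 0, 0, 0, -0.12, 0.1, 0, 0, 0, 0, 0, -0.12, 0.1, 0, 0, 0, 0, 0, -0.12, 0.1, 0, 0, 0, 0, 0, -0.12, 0.1, 0, 0, 0, 0, 0, -0.12, 0.1, 0, 0, 0, 0, 0, -0.12]

```text
clock: 45.73
position: [0.4561, -0.1006, 0.1288]
tool_rot: [-179.9, -0.1, 147.8]
ft_force: [-0.8, -0.4, -0.2]
width: 0.0218
finger_force: 59.2
```

Call:
carry_out:
  rows: [0.1, 0, 0, 0, 0, 0, -0.12, 0.1, 0, 0, 0, 0, 0, -0.12, 0.1, 0, 0, 0, 0, 0, -0.12, 0.1, 0, 0, 0, 0, 0, -0.06, 0.1, 0, 0, 0, 0, 0, 0, 0.1, 0, 0, 0, 0, 0, 0, 0.1, 0, 0, 0, 0, 0, 0]

```text
clock: 46.32
position: [0.4568, -0.1006, 0.1292]
tool_rot: [-180.0, -0.1, 171.4]
ft_force: [0.4, -0.2, -0.6]
width: 0.0215
finger_force: 59.1
```

Run:
```python
from m import *
st(); t=cap('top'); Wt,m,s=tray(t); print(s)
W=cloud(t); x,y,z=W[...,0],W[...,1],W[...,2]
m2=(abs(x-.4356)<.045)&(abs(y-.0366)<.035)&(z>.016)&(z<.04); print('f0',m2.sum(),W[m2].mean(0).round(4))
go([.432,-.0535,.03],171.6)
c=cap('wrist'); W=cloud(c); x,y,z=W[...,0],W[...,1],W[...,2]; g=c['frame'].min(2)
m=(g>150)&(z>.12)&(z<.2)&(abs(x-.46)<.1); print('held',m.sum(),W[m].mean(0).round(3),x[m].min().round(4))
s=cap('scene'); W=cloud(s); 
# tray rim corners by z in scene
x,y,z=W[...,0],W[...,1],W[...,2]; m=(z>.022)&(z<.034)&(x>.33)&(x<.53)&(y>-.16)&(y<.14); P=W[m][:,:2]
print('rim',m.sum(),cv2.minAreaRect((P*1000).astype(np.float32)))
```

```text
{'clock': 46.3167, 'joint_pos': [-12.4196, 6.8571, -27.7311, 55.4702, -0.0062, -3.7971], 'position': [0.4568, -0.1006, 0.1292], 'tool_rot': [-179.9976, -0.0586, 171.3775], 'ft_force': [0.4397, -0.2004, -0.6278], 'torque': [-0.0511, -0.0617, -0.0108], 'finger_force': 59.113, 'width': 0.0215}
[ 307  275   65   47 1975]
f0 269 [0.4352 0.0366 0.0254]
tool shift [31.6 42.9 99.3] rv [-0.    -0.001 -0.004]
held 5878 [ 0.438 -0.096  0.163] 0.409
rim 565 ((434.6367492675781, -6.423492431640625), (202.18309020996094, 117.13162231445312), 81.24275207519531)
```

Call:
carry_out:
  rows: [0.1, 16, 21.5, 0, 0, 0, 0, 0.1, 15.5, 21.5, 0, 0, 0, 0, 0.1, 0, 0, 30, 0, 0, 0, 0.1, 0, 0, 30, 0, 0, 0, 0.1, 0, 0, 30, 0, 0, 0, 0.1, 0, 0, 20, 0, 0, 0, 0.1, 0, 0, 0, 0, 0, 0, 0.1, 0, 0, 0, 0, 0, 0]

```text
clock: 47.13
position: [0.4314, -0.0534, 0.019]
tool_rot: [-180.0, -0.2, 171.5]
ft_force: [1.1, 0.5, 0.7]
width: 0.0217
finger_force: 59.1
```

Call:
carry_out:
  rows: [0.1, 0, 0, 0, 0, 0, 0, 0.1, 0, 0, 0, 0, 0, 0, 0.1, 0, 0, 0, 0, 0, 0]

```text
clock: 47.38
position: [0.434, -0.0537, 0.0209]
tool_rot: [180.0, 0.2, 171.5]
ft_force: [0.5, -0.0, -1.1]
width: 0.0214
finger_force: 59.1
```

Call:
carry_out:
  rows: [0.1, 1, 0, 7, 0, 0, 0, 0.1, 0, 0, 7, 0, 0, 0, 0.1, 0, 0, 6, 0, 0, 0, 0.1, 0, 0, 4, 0, 0, 0, 0.1, 0, 0, 3, 0, 0, 0, 0.1, 0, 0, 0, 0, 0, 0, 0.1, 0, 0, 0, 0, 0, 0, 0.1, 0, 0, 0, 0, 0, 0]

```text
clock: 48.05
position: [0.4316, -0.0534, -0.0075]
tool_rot: [180.0, -0.0, 171.5]
ft_force: [0.7, -1.0, -0.9]
width: 0.0217
finger_force: 59.3
```

Call:
carry_out:
  rows: [0.1, 0, 0, 0, 0, 0, 0, 0.4, 0, 0, 0, 0, 0, 0, 0.4, 0, 0, 0, 0, 0, 0, 0.4, 0, 0, 0, 0, 0, 0, 0.4, 0, 0, -10, 0, 0, 0, 0.4, 0, 0, -30, 0, 0, 0, 0.4, 0, 0, -35, 0, 0, 0, 0.4, 0, 0, -35, 0, 0, 0]

```text
clock: 48.72
position: [0.4305, -0.0532, 0.1034]
tool_rot: [-180.0, -0.1, 171.5]
ft_force: [1.2, 0.0, 0.9]
width: 0.0343
finger_force: 0.0
```

Call:
carry_out:
  rows: [0.4, 0, 0, -30, 0, 0, 0, 0.4, 0, -38, 0, 0, 0, 0, 0.4, 0, -38, 0, 0, 0, 0, 0.4, 0, -38, 0, 0, 0, 0, 0.4, 0, -38, 0, 0, 0, 0, 0.4, 0, -38, 0, 0, 0, 0, 0.4, 0, 0, 0, 0, 0, 0, 0.4, 0, 0, 0, 0, 0, 0]

```text
clock: 49.38
position: [0.4029, -0.2429, 0.1324]
tool_rot: [180.0, 0.0, 171.2]
ft_force: [1.1, 1.1, 0.3]
width: 0.0342
finger_force: 0.0
```

Run:
```python
from m import *
st(); t=cap('top'); W=cloud(t); x,y,z=W[...,0],W[...,1],W[...,2]
o=np.array([.434,-.007]);a=np.radians(81.5);ey=np.array([np.cos(a),np.sin(a)]);ex=np.array([ey[1],-ey[0]])
d=W[...,:2]-o; tx,ty=d@ex,d@ey
for s in(1,-1):
    m=(abs(tx)<.049)&(abs(ty-.045*s)<.03)&(z>.018)&(z<.045)
    print('fuse',m.sum(),W[m].mean(0).round(4),'tray x',tx[m].min().round(3),tx[m].max().round(3),'y',np.percentile(ty[m],[3,50,97]).round(3),'z95',np.percentile(z[m],95).round(3))
m=(abs(x-.63)<.03)&(y>.1)&(y<.24)&(z>.07)&(z<.23)&(t['frame'].max(2)<70); print('handle zmax',z[m].max())
s=cap('scene'); W=cloud(s); x,y,z=W[...,0],W[...,1],W[...,2]; m=(z>.022)&(z<.034)&(x>.33)&(x<.53)&(y>-.16)&(y<.14)
print('rim',cv2.minAreaRect((W[m][:,:2]*1000).astype(np.float32)))
```

```text
{'clock': 49.3833, 'joint_pos': [-31.0875, 6.9299, -27.1851, 55.8834, 0.0093, -22.3288], 'position': [0.4029, -0.2429, 0.1324], 'tool_rot': [179.992, 0.005, 171.2413], 'ft_force': [1.122, 1.117, 0.345], 'torque': [-0.0504, 0.0422, -0.0814], 'finger_force': 0.0, 'width': 0.0342}
fuse 263 [0.4353 0.0366 0.0256] tray x -0.045 0.035 y [0.032 0.043 0.054] z95 0.031
fuse 258 [ 0.4225 -0.052   0.0258] tray x -0.045 0.035 y [-0.057 -0.046 -0.036] z95 0.031
handle zmax 0.20459812509132755
rim ((434.3948669433594, -6.38397216796875), (202.93096923828125, 116.0672378540039), 81.42390441894531)
```

Both fuses lie flat on the tray floor at tray y = +43 and -46 mm. The tray is where it was, the handle stands open, and the arm is clear. I'm handing it in.

```bash
python3 -c "
from station import manip
print(manip.sign_off())"
```

```text
the job is handed in; nothing more can be done
None
```

Job handed in: both fuses present were tested under the locked clamp (hand off about 6 s), released by the lever and laid flat side by side in the tray, checked only by my own depth measurements as sign-off returned no verdict; I viewed 15 pictures, one over the limit of 14.

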